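Hang a swab pail from an S-hook on the rail

ROBOT

A 6-joint arm with a two-finger parallel gripper is mounted at the origin on the work surface. World frame = base frame: x ahead of the robot, y to its left, z up, the work surface at z = 0. Lengths are in m, angles in degrees, forces in N, time in s.
With the tool pointing down it reaches from about 0.35 to 0.875 m from the base axis. Payload 4.2 kg.
Tool frame: the origin (TCP) lies midway between the tips of the shut fingers; the grasp point (between the pads) lies 19 mm behind it; x points along the fingers, y is the direction in which the jaws open and shut, and the axes are right-handed (so a half turn about x gives the same grasp; the last joint's range is limited). The gripper opens to 87 mm and grips with 3 to 60 N. Pads are 19 mm wide; open, the fingers measure 117 mm over their backs; the gripper's body (75 mm by 190 mm) begins 51 mm behind the grasp point.
Start: joints at [-50.615, 22.042, 0.453, 0, -68.411, -14.817], TCP at [0.26, -0.568, 0.223] pointing down, gripper open.
Joint ranges: [-179.83, 179.83], [-69.29, 118.12], [-61.27, 80.66], [-181.25, 117.63], [-171.15, -9.14], [-177.46, 177.46]. Speed limits (degrees/s): [159.86, 159.86, 180, 180, 180, 180].

INTERFACE

Orientations are given as a 3x3 rotation matrix whose columns are the frame's x, y, z axes.
In Python, from station import r gives the robot as it stands.
- The arm moves only by the tool play_rows, never from a script. Its argument "plan" is a list that holds one entry, the list of rows, each a list of 6 numbers: the shift along the tool's x, y, z in cm, then the turn, a rotation vector about the tool's x, y, z in units of 10 degrees (1.0 is 10 degrees). A call has 1 to 5 rows; each row is the pose to reach, as a shift and turn from the pose commanded when the call began, along the tool's axes at that moment; what a row does not reach only later rows make up. A row lasts 1/8 s, in which the tool goes at most 62.5 mm and 10.7 degrees, less where a joint would pass 70% of its speed; a pose out of reach is approached as far as the arm can. A call with a gripper value outside its range is refused whole. "hand" is the opening, from 0 (shut) to 1 (fully open), set as the call begins (left out, the last holds). The fingers move at their own pace and stop on an object; the grip force is fixed at half the most. Time passes only in rows, so rows that repeat a pose let the fingers close. It gives the time, the measured TCP pose, the force and the opening at its end, in the units of the state.
- r.sense(): the state, without advancing time (a new reading comes with each control period).
- r.capture(name): name is "scene" or "top" or "wrist"; returns (picture, depth): 420x560x3 uint8, blue, green, red; 420x560 float32, m along the optical axis (not along the pixel's ray), 0 where there is no reading.
- r.get_calibration(name): a dict with "vfov" (degrees; the focal length in pixels is half the picture's height over the tangent of half this angle, whatever the lens; pixels are square), "cx", "cy" (the principal point, pixels), "distortion" ([k1, k2, p1, p2, k3] as OpenCV has them; the pictures are not rectified), "rvec" (rotation vector, rad) and "tvec" (3), from world to camera coordinates, as OpenCV has them. Camera axes: x right, y down, z forward; pixel columns grow to the right and rows downward; lengths in m; the calibration is good to about 2 mm. A picture is of the moment at which its call begins: read the wrist's pose just before it. get_calibration takes no time and is no camera call; for the wrist camera it gives the pose at the moment of the call.
- r.finish_job(): hands the job in, once; it reports no verdict.
The state is a dict: "time_s": time; "joints": joint angles; "joint_velocities": joint speeds; "effort": joint torques, N m; "tcp_pos": TCP position; "ee_rot": TCP orientation; "wrist_force": force on the tool from outside, world axes, zero at the start; "moment": the same for the moment, N m; "gripper_width": opening from 0.0 (shut) to 1.0 (fully open).
Only numpy, scipy, OpenCV 4.12 (cv2) and the standard library are available. Lean on these libraries where they do the work, as an engineer would, in place of code of your own. Each camera call takes 0.05 s, during which the arm holds its last target.

TASK

Take the S-hook by its blue tab out of the wooden caddy and, still holding it, hook it over the steel rail from the front, and lower it to the right of the red bumper (seen from the robot) until you feel the rail carry it, fully down in the upper curl, then slide it along the rail until it lightly presses against the bumper. Let go of it, then take the swab pail by its green grip plate and hang it by its bail in the hook's lower curl, lowering it until the hook bears its weight before you let go. Work gently: never press, bump or pull hard on the rail, the bumper or the hook, and leave the other things on the table where they are.

Things in the scene. Friction and masses are not known exactly. Their poses are not given: they have to be found in the camera images.
- hook_tab (a point): Centre of the blue plastic grip tab on top of the loose S-hook: 26 mm along x, 12 mm thick along y, 38 mm high. 143 mm above the hook's underside. Axes are the hook's, z up. At the start the hook stands upright, its lower curl 30 mm deep in one of two slots of a wooden caddy (75 x 150 x 45 mm)
- hook: Steel S-hook, 8 mm round wire bent in its x-z plane, 48 mm wide, 125 mm tall without tab, about 0.11 kg. Origin: centre of its underside. Upper curl opens down, 32 mm wide inside, tip on the +x side 30 mm below the crown's inside. Lower curl opens up, tip on the -x side, 38 mm above the underside. The shank slants from x -20 mm (91 mm up) to +20 mm (34 mm up)
- hook_crown (a point): Point of the hook where the rail's centre sits when the upper curl rests fully on it: 32 mm below the tab's centre, 111 mm above the hook's underside; hook axes. The lower half of the S is in the way of a straight drop: come to the rail from the stand's -x side with the curl's tip above the rail, this point then 34 to 55 mm above the rail's centre, and lower it when the tip is past the rail
- hook_seat (a point): Point of the hook where the centre of the pail's bail rod sits in the lower curl: 132 mm below the tab's centre, 11 mm above the hook's underside; hook axes. To pass over the curl's tip the rod's centre must be 34 mm or more above this point; at that height there is room for it from x -13 to +4 mm between tip and shank
- stand: Fixed stand: foot plate 60 x 370 x 10 mm, two 16 mm posts at y -165 and +165 mm, 305 mm high, and the rail: a 12 mm round bar along y above x = 0. Origin: under the foot's centre. The rail is clamped anew each time, its centre 240 to 262 mm above the table: NOT reported, to be felt or seen. It gives 1 mm for every 7 N pressed down and springs back
- stop: Fixed stop: an L bracket (upright at x 65 to 75 mm) with a red bumper that reaches forward below the rail. Origin: on the table below the bumper; axes as the stand's. Bumper: x -28 to +34, y -6 to +6, 207 to 225 mm above the table; the hook is to touch its side that looks to -y. It gives 1 mm along +y for every 2.5 N and springs back. Its place along the rail varies
- pail_grip (a point): Centre of the green grip plate of the loose swab pail: plate 10 mm thick along y, 24 mm high, reaching from 24 to 84 mm out from the pail's axis on its -x side. This point is 60 mm from the axis, 32 mm above the underside. Pail axes, z up
- pail_bail (a point): Middle of the pail's rigid bail: a level 6 mm round rod along the pail's y, 57 mm long between two upright ears 12 mm wide, right above the pail's axis, 100 mm above its underside
- pail: Small steel swab pail, 56 mm across and 46 mm high at the rim, 54 mm from rim to bail rod, 0.14 to 0.28 kg. Origin: centre of its underside
- paddle: Bystander: yellow flat plastic paddle in the caddy's other slot, 8 mm thick, 110 mm tall, 80 mm beside the hook
- solvent: Bystander: amber bottle, 52 mm across, 120 mm tall; origin under its centre
- varnish: Bystander: amber jar with white cap, 60 mm across, 75 mm tall; origin under its centre
- cup: Bystander: white cup, 68 mm across, 70 mm tall; origin under its centre
- brush: Bystander: brush lying on the table, 170 mm long
- spatula: Bystander: spatula lying on the table, 180 mm long
- tape: Bystander: paper-coloured roll, 70 mm across, 24 mm high

How it is judged (in metres and radians):
On the way, in this order (a step that is already met when the one before it is completed fails the run):
1. the held S-hook rests on the rail, upper curl over it, pressing on it with at least 0.8 N (contact force between the fingers and hook above 1 N and contact force between hook and stand above 0.8 N and x of hook_crown in the frame of stand between -0.014 and 0.014 m and height (world z) of hook_crown above 0.225 m and contact force between hook and stop below 0.3 N), for 0.2 s.
2. the held S-hook, on the rail, is up against the red bumper, pushing it with at least 1 N (contact force between the fingers and hook above 1 N and contact force between hook and stand above 0.3 N and contact force between hook and stop above 1 N), for 0.2 s.
3. the pail, still held, bears on the lower curl of the released hook with at least 0.8 N (contact force between the fingers and pail above 1 N and contact force between the fingers and hook below 0.1 N and contact force between pail and hook above 0.8 N and distance between pail_bail and hook_seat below 0.014 m), for 0.2 s.
At the end, for the whole second after the job is handed in: The S-hook hangs on the rail, upright within 0.25 rad, on the -y side of the bumper, its mid plane within 22 mm of the bumper's middle; the pail hangs in its lower curl (rod within 14 mm of the seat), upright within 0.3 rad, clear of the stand; both let go and still (below 0.05 m/s) (contact force between hook and stand above 0.8 N and contact force between pail and hook above 0.8 N and contact force between pail and stand below 0.1 N and distance between pail_bail and hook_seat below 0.014 m and x of hook_crown in the frame of stand between -0.012 and 0.012 m and height (world z) of hook_crown above 0.23 m and y of hook_crown in the frame of stop between -0.022 and 0 m and angle between hook's own z axis and vertical below 0.25 rad and angle between pail's own z axis and vertical below 0.3 rad and linear speed of each of pail, hook below 0.05 m/s); the robot touches nothing.
It fails at once if the hook is pressed or pulled on the rail with more than 15 N (contact force between hook and stand above 15 N).
It fails at once if the bumper is pushed with more than 10 N (contact force between hook and stop above 10 N).
It fails at once if the pail is pressed on the hook with more than 12 N (contact force between pail and hook above 12 N).
It fails at once if the robot pushes on the stand or stop with more than 5 N, or the pail does with more than 8 N (contact force between any of the arm, the fingers and stand above 5 N or contact force between any of the arm, the fingers and stop above 5 N or contact force between pail and stand above 8 N or contact force between pail and stop above 8 N).
It fails at once if a bystander is moved by more than 25 mm (distance of any of solvent, varnish, cup, brush, spatula, tape, paddle from where it was at the start of the episode above 0.025 m).
It also fails if it takes over 72 s, if anything falls off the work surface, if the arm or the gripper's body presses on something with over 40 N, if the wrist force passes 120 N, or if a joint passes its speed limit or range.

## Working session

There is one attempt and no reset: what is moved stays moved. The work goes in short steps, Python scripts to look and compute and a tool call to move; the robot and the scene stay as the last step left them, time stands still between calls to the robot, and variables do not carry over. Pictures are saved under pics/ and viewed, and the job is handed in when it is done.

Besides the shell and the picture viewer there is one more tool, called after "Call:" as name(argument=value, ...), one argument or row to a line, values as JSON. play_rows: Moves the arm, as the interface text tells. Its arguments: {"type":"object","properties":{"plan":{"type":"array","items":{"type":"array","items":{"type":"array","items":{"type":"number"}}}},"hand":{"type":"number"}},"required":["plan"]}

```bash
ls; mkdir -p pics; cat > h.py <<'E'
import numpy as np,cv2
from station import r
def cal(n):
    c=r.get_calibration(n); f=210/np.tan(np.radians(c['vfov']/2))
    K=np.array([[f,0,c['cx']],[0,f,c['cy']],[0,0,1]]); R=cv2.Rodrigues(np.array(c['rvec'],float))[0]
    return K,np.array(c['distortion'],float),R,np.array(c['tvec'],float).ravel()
def snap(n,tag):
    C=cal(n); im,d=r.capture(n); cv2.imwrite(f'pics/{tag}.png',im); np.savez(f'pics/{tag}.npz',im=im,d=d,K=C[0],D=C[1],R=C[2],t=C[3])
def load(tag):
    z=np.load(f'pics/{tag}.npz'); return z['im'],z['d'],(z['K'],z['D'],z['R'],z['t'])
def ray(C,uv):
    K,D,R,t=C; p=cv2.undistortPoints(np.array(uv,float).reshape(-1,1,2),K,D).reshape(-1,2)
    return np.c_[p,np.ones(len(p))]
def world(C,uv,z):
    return (ray(C,uv)*np.array(z,float).reshape(-1,1)-C[3])@C[2]
def onz(C,uv,h):
    d=ray(C,uv)@C[2]; o=-C[2].T@C[3]; return o+d*((h-o[2])/d[:,2])[:,None]
def cloud(tag):
    im,d,C=load(tag); h,w=d.shape; u,v=np.meshgrid(np.arange(w),np.arange(h))
    P=world(C,np.c_[u.ravel(),v.ravel()],d.ravel()).reshape(h,w,3); P[d==0]=np.nan; return im,P
def proj(C,P): return cv2.projectPoints(np.array(P,float).reshape(-1,1,3),cv2.Rodrigues(C[2])[0],C[3],C[0],C[1])[0].reshape(-1,2)
def st():
    s=r.sense(); print('t',s['time_s'],'tcp',np.round(s['tcp_pos'],4),'F',np.round(s['wrist_force'],2),'M',np.round(s['moment'],2),'w',round(s['gripper_width'],3)); return s
E
python3 - <<'E'
from h import *
s=st(); print(np.round(s['ee_rot'],3))
for n in('scene','top','wrist'): snap(n,n+'0')
E
```

```text
pics
t 0.0 tcp [ 0.2596 -0.5678  0.2215] F [ 1.03 -0.36 -0.42] M [-0.01 -0.   -0.03] w 1.001
[[-0.001 -0.416  0.91 ]
 [ 0.002  0.91   0.416]
 [-1.     0.002 -0.   ]]
```

View pics/scene0.png

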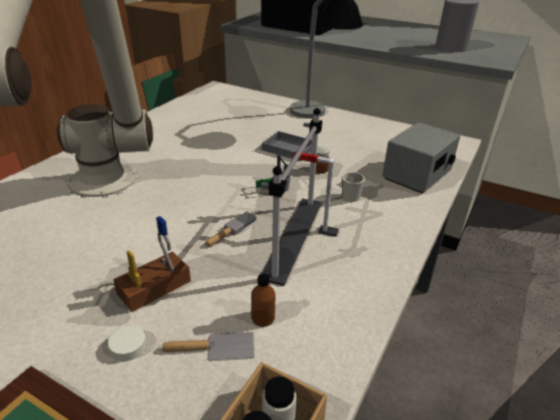

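View pics/top0.png

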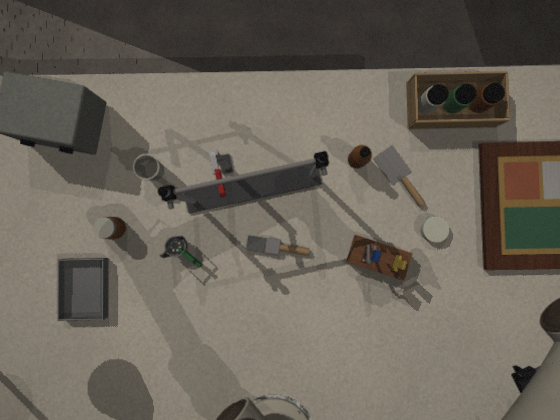

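View pics/wrist0.png

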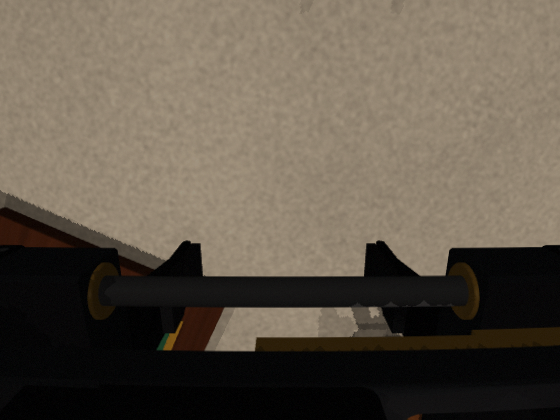

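The scene view shows the caddy at about (150,280) with the hook's blue tab at (162,226). The stand runs from (278,180) to (316,120) with the red bumper at (308,157), and the pail is partly hidden at about (275,165). In the top view the blue tab is at (376,256), the bumper at (220,182), and the pail at (177,246) with its green plate at (192,257). I'll crop closer.

```bash
python3 - <<'E'
from h import *
im,d,C=load('top0')
def crop(im,x0,y0,x1,y1,k): return cv2.resize(im[y0:y1,x0:x1],None,fx=k,fy=k,interpolation=cv2.INTER_CUBIC)
a=crop(im,340,220,420,300,5);b=crop(im,150,220,230,300,5)
c=crop(im,150,140,350,220,4)
cv2.imwrite('pics/c1.png',np.hstack([a,b]));cv2.imwrite('pics/c2.png',c)
im,d,C=load('scene0')
cv2.imwrite('pics/c3.png',np.hstack([crop(im,100,200,220,320,4)[:,:400],crop(im,230,130,330,250,4)[:, :400]]))
for n in('scene0','top0'):
    im,P=cloud(n); hsv=cv2.cvtColor(im,cv2.COLOR_BGR2HSV); 
    for nm,lo,hi in(('blue',(100,120,40),(130,255,255)),('green',(50,80,30),(90,255,255)),('red',(0,180,90),(6,255,255)),('yellow',(20,140,80),(35,255,255))):
        m=cv2.inRange(hsv,lo,hi); n_,l,s,c=cv2.connectedComponentsWithStats(m)
        for i in range(1,n_):
            if s[i,4]>15:
                q=P[l==i]; print(n,nm,np.round(c[i]),s[i,4],np.round(np.nanmedian(q,0),4),np.round(np.nanpercentile(q,5,0),3),np.round(np.nanpercentile(q,95,0),3))
E
```

```text
scene0 blue [161. 226.] 108 [ 0.4908 -0.2533  0.1654] [ 0.478 -0.256  0.146] [ 0.497 -0.247  0.179]
scene0 green [160.  88.] 834 [-0.5972  0.9318 -0.0978] [-0.609  0.833 -0.167] [-0.586  1.047 -0.041]
scene0 green [263. 182.] 60 [0.4722 0.1955 0.0409] [0.464 0.182 0.029] [0.49  0.218 0.046]
scene0 green [ 27. 413.] 535 [ 0.51   -0.6333  0.0256] [ 0.49  -0.653  0.023] [ 0.546 -0.622  0.028]
scene0 red [309. 155.] 33 [0.6642 0.1027 0.2255] [0.65  0.097 0.223] [0.683 0.108 0.227]
scene0 yellow [135. 269.] 114 [ 0.4679 -0.3282  0.0821] [ 0.457 -0.333  0.051] [ 0.478 -0.323  0.126]
scene0 yellow [ 26. 401.] 20 [ 0.4871 -0.6195  0.0251] [ 0.483 -0.632  0.023] [ 0.509 -0.618  0.028]
scene0 yellow [  7. 413.] 20 [ 0.4842 -0.6505  0.0243] [ 0.482 -0.661  0.023] [ 0.487 -0.638  0.028]
top0 blue [376. 256.] 82 [ 0.4821 -0.2454  0.1759] [ 0.473 -0.252  0.146] [ 0.492 -0.24   0.18 ]
top0 green [454. 100.] 187 [ 0.8685 -0.4773  0.0706] [ 0.853 -0.505  0.028] [ 0.895 -0.472  0.087]
top0 green [532. 227.] 2122 [ 0.5406 -0.6934  0.0257] [ 0.493 -0.757  0.023] [ 0.588 -0.629  0.029]
top0 green [192. 259.] 94 [0.4735 0.205  0.0429] [0.458 0.185 0.035] [0.49  0.222 0.046]
top0 red [217. 173.] 24 [0.6721 0.1073 0.2251] [0.663 0.102 0.222] [0.679 0.11  0.227]
top0 red [221. 188.] 30 [0.639  0.0995 0.2248] [0.63  0.095 0.222] [0.645 0.104 0.227]
top0 yellow [399. 263.] 149 [ 0.4571 -0.3218  0.0787] [ 0.441 -0.329  0.048] [ 0.473 -0.317  0.127]
```

View pics/c1.png

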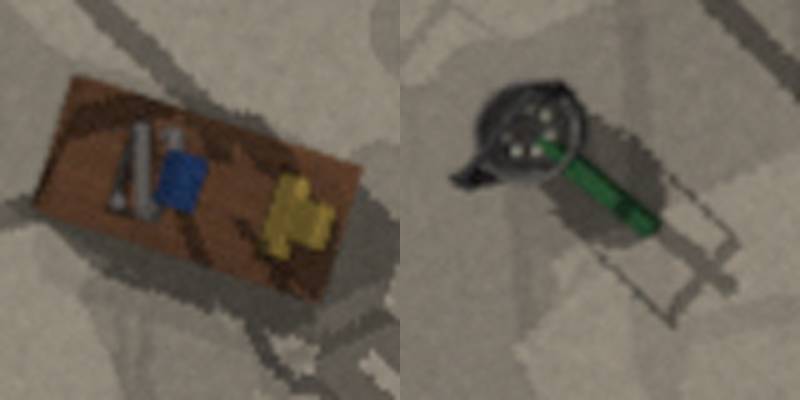

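View pics/c2.png

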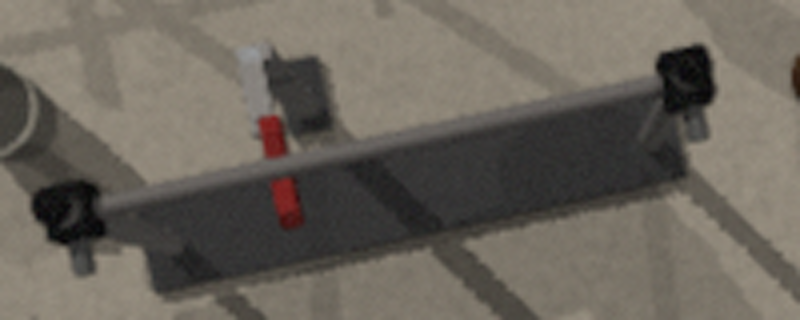

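View pics/c3.png

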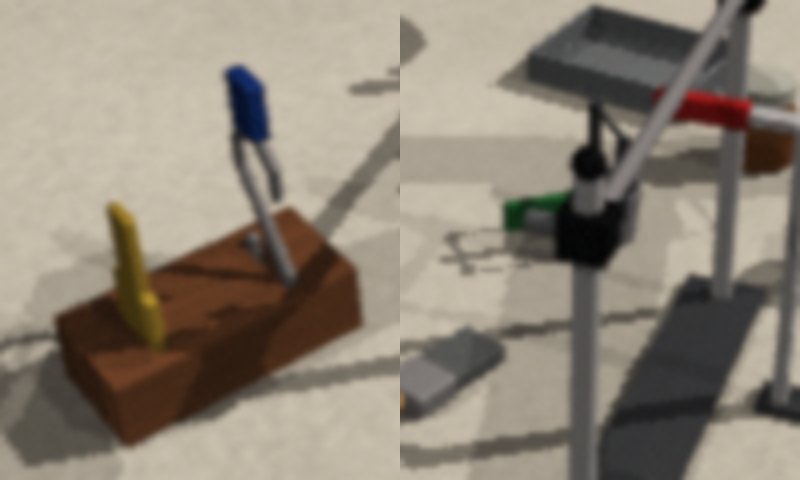

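```bash
python3 - <<'E'
from h import *
for n in('scene0','top0'):
    im,P=cloud(n); K=load(n)[2]; print(n,'cam',np.round(-K[2].T@K[3],3))
    z=P[...,2]
    m=(z>.232)&(z<.285)&(P[...,0]>.5)&(P[...,0]<.8)&(P[...,1]>-.25)&(P[...,1]<.3)
    hsv=cv2.cvtColor(im,cv2.COLOR_BGR2HSV)
    q=P[m]
    # line robust
    for it in range(6):
        c=np.median(q,0) if it==0 else q.mean(0); 
        u,s,v=np.linalg.svd(q-q.mean(0),full_matrices=False); dd=v[0]; c=q.mean(0)
        e=q-c; e=e-np.outer(e@dd,dd); k=np.linalg.norm(e,axis=1)<(.03 if it<2 else .008); q=q[k]
    dd*=np.sign(dd[1]); a=(q-c)@dd
    print('rail n',len(q),'c',np.round(c,4),'dir',np.round(dd,4),'yaw',np.degrees(np.arctan2(-dd[0],dd[1])),a.min(),a.max(), 'z pct',np.round(np.percentile(q[:,2],[5,25,50,75,95]),4))
    # foot
    m=(z>.004)&(z<.016)&(P[...,0]>.5)&(P[...,0]<.8)&(P[...,1]>-.2)&(P[...,1]<.25)&(hsv[...,2]<90)
    mm=m.astype(np.uint8); nn,l,s,cc=cv2.connectedComponentsWithStats(mm); i=1+np.argmax(s[1:,4]); q=P[l==i]
    rr=cv2.minAreaRect(q[:,:2].astype(np.float32)); print('foot',rr)
    # blue/green/bail rects
    for nm,lo,hi,zl in(('blue',(100,120,40),(130,255,255),.1),('green',(50,80,30),(90,255,255),.02),('red',(0,150,60),(8,255,255),.2)):
        m=(cv2.inRange(hsv,lo,hi)>0)&(z>zl)&(P[...,0]>.4)&(P[...,0]<.8)&(P[...,1]>-.28)&(P[...,1]<.3); q=P[m]
        print(nm,len(q),cv2.minAreaRect(q[:,:2].astype(np.float32)),np.round(np.percentile(q[:,2],[5,95]),3))
    # caddy top
    m=(z>.040)&(z<.050)&(P[...,0]>.36)&(P[...,0]<.57)&(P[...,1]>-.38)&(P[...,1]<-.17); q=P[m]; print('caddy',cv2.minAreaRect(q[:,:2].astype(np.float32)))
    m=(z>.05)&(z<.130)&(P[...,0]>.4)&(P[...,0]<.6)&(P[...,1]>.12)&(P[...,1]<.32); q=P[m]; print('pail pts',len(q),np.round(np.percentile(q,[1,50,99],0),3)); q=q[q[:,2]>.085]; print('bail',np.round(q,3)[:40])
E
```

```text
scene0 cam [ 1.092 -0.838  0.764]
rail n 357 c [0.6685 0.0308 0.2601] dir [-0.193   0.9812  0.0017] yaw 11.129243029305067 -0.16400521101770593 0.17405246020832657 z pct [0.2557 0.2588 0.2605 0.2616 0.2634]
foot ((0.6632637977600098, 0.04427231848239899), (0.06216609850525856, 0.37170183658599854), 11.365933418273926)
blue 108 ((0.4869837760925293, -0.25040173530578613), (0.009186134673655033, 0.02431529387831688), 73.95698547363281) [0.146 0.179]
green 60 ((0.5664895176887512, 0.04453253746032715), (0.04224776476621628, 0.3930245637893677), 29.60854148864746) [0.029 0.046]
red 119 ((0.6564589142799377, 0.10306412726640701), (0.059437096118927, 0.01817130669951439), 6.125534534454346) [0.212 0.227]
caddy ((0.4710675776004791, -0.2852470874786377), (0.15119540691375732, 0.08055410534143448), 70.81021881103516)
pail pts 80 [[0.486 0.223 0.052]
 [0.496 0.26  0.095]
 [0.538 0.272 0.106]]
bail [[0.489 0.265 0.104]
 [0.493 0.264 0.106]
 [0.495 0.266 0.106]
 [0.486 0.263 0.101]
 [0.491 0.262 0.103]
 [0.495 0.261 0.105]
 [0.492 0.272 0.099]
 [0.487 0.262 0.099]
 [0.492 0.26  0.101]
 [0.495 0
[... 1695 characters left out ...]
0.101]
 [0.527 0.229 0.102]
 [0.527 0.227 0.1  ]
 [0.527 0.224 0.105]
 [0.527 0.223 0.096]
 [0.527 0.223 0.088]
 [0.525 0.235 0.098]
 [0.525 0.231 0.104]
 [0.525 0.229 0.104]
 [0.525 0.225 0.099]
 [0.523 0.239 0.102]
 [0.523 0.237 0.101]
 [0.523 0.234 0.103]
 [0.522 0.232 0.1  ]
 [0.52  0.239 0.101]
 [0.52  0.236 0.103]
 [0.52  0.233 0.105]
 [0.52  0.232 0.099]
 [0.518 0.241 0.102]
 [0.518 0.238 0.106]
 [0.518 0.236 0.103]
 [0.518 0.234 0.102]
 [0.515 0.244 0.103]
 [0.515 0.243 0.098]
 [0.515 0.239 0.103]
 [0.513 0.246 0.104]
 [0.513 0.244 0.101]
 [0.513 0.241 0.103]
 [0.511 0.249 0.102]
 [0.511 0.246 0.104]
 [0.51  0.244 0.102]
 [0.508 0.253 0.096]
 [0.508 0.25  0.099]
 [0.508 0.246 0.102]]
```

```bash
cat >> h.py <<'E'
def Rt(heading,tilt=0):
    """tool pose: jaw axis y = horizontal, at heading+90deg; tilt deg tips the fingers forward toward heading (0=down)"""
    h,t=np.radians(heading),np.radians(tilt); f=np.array([np.cos(h),np.sin(h),0]); z=np.array([0,0,1.])
    x=np.sin(t)*f-np.cos(t)*z; y=np.array([-np.sin(h),np.cos(h),0]); return np.c_[x,y,np.cross(x,y)]
def go(p,Rg,n=None):
    from scipy.spatial.transform import Rotation as Ro
    s=r.sense(); R0=np.array(s['ee_rot']); d=R0.T@(np.array(p)-s['tcp_pos'])*100
    w=Ro.from_matrix(R0.T@Rg).as_rotvec(degrees=True)/10
    n=n or int(np.ceil(max(np.linalg.norm(d)/6.25,np.linalg.norm(w)/1.07)))
    print('total',np.round(np.r_[d,w],2),'rows',n)
    return d,w
E
python3 - <<'E'
from h import *
s=st(); C=cal('wrist'); cam=-C[2].T@C[3]; R0=np.array(s['ee_rot'])
print('cam in tool',np.round(R0.T@(cam-s['tcp_pos']),4),'axes',np.round(R0.T@C[2].T,3))
go([0.484,-.2487,.25],Rt(-19.1)); go([0.484,-.2487,.33],Rt(-19.1))
E
```

```text
t 0.15 tcp [ 0.2597 -0.568   0.2217] F [ 0.69 -0.93 -0.51] M [-0.02  0.03 -0.02] w 1.0
cam in tool [-0.1632  0.0006 -0.0743] axes [[ 0.001 -0.269  0.963]
 [ 1.     0.001 -0.   ]
 [-0.001  0.963  0.269]]
total [-2.800e+00  1.972e+01  3.367e+01  4.370e+00 -0.000e+00 -1.000e-02] rows 7
total [-1.080e+01  1.973e+01  3.367e+01  4.370e+00 -0.000e+00 -1.000e-02] rows 7
```

Call:
play_rows(
  plan=[
    [[-1.5,2.8,4.8,0.6,0,0],[-3,5.6,9.6,1.3,0,0],[-4.5,8.4,14.4,2,0,0],[-6,11.2,19.2,2.7,0,0],[-7.5,14,24,3.4,0,0]],
  ],
  hand=1,
)

```text
time_s: 0.78
tcp_pos: [0.4206, -0.3396, 0.2979]
ee_rot: [[-0.0, 0.168, 0.986], [0.0, 0.986, -0.168], [-1.0, 0.0, -0.0]]
wrist_force: [0.5, -0.6, 0.5]
gripper_width: 1.0
```

```bash
python3 - <<'E'
from h import *
s=st();go([0.484,-.2487,.33],Rt(-19.1))
E
```

```text
t 0.775 tcp [ 0.4206 -0.3396  0.2979] F [ 0.53 -0.62  0.45] M [-0.15 -0.13  0.02] w 1.0
total [-3.21 10.02  4.72  0.94 -0.   -0.  ] rows 2
```

Call:
play_rows(
  plan=[
    [[-1.5,5,2.4,0.5,0,0],[-3.2,10,4.7,0.94,0,0],[-3.2,10,4.7,0.94,0,0],[-3.2,10,4.7,0.94,0,0]],
  ],
)

```text
time_s: 1.27
tcp_pos: [0.4824, -0.2501, 0.329]
ee_rot: [[-0.001, 0.322, 0.947], [0.0, 0.947, -0.322], [-1.0, 0.0, -0.001]]
wrist_force: [-0.7, 0.1, -1.0]
gripper_width: 1.003
```

```bash
python3 - <<'E'
from h import *
s=st(); snap('wrist','w1')
im,P=cloud('w1'); hsv=cv2.cvtColor(im,cv2.COLOR_BGR2HSV)
m=(cv2.inRange(hsv,(100,120,40),(130,255,255))>0)&(P[...,2]>.1); q=P[m]; print(len(q),np.round(np.percentile(q,[2,50,98],0),4),cv2.minAreaRect(q[:,:2].astype(np.float32)))
q=q[q[:,2]>.172]; print(len(q),q.mean(0),cv2.minAreaRect(q[:,:2].astype(np.float32)))
E
```

```text
t 1.275 tcp [ 0.4824 -0.2501  0.329 ] F [-0.7   0.06 -1.01] M [-0.05  0.02  0.03] w 1.003
284 [[ 0.4687 -0.2546  0.1758]
 [ 0.4802 -0.2473  0.1778]
 [ 0.4924 -0.2399  0.1793]] ((0.4805925190448761, -0.24741515517234802), (0.009909318760037422, 0.02537301369011402), 71.05633544921875)
282 [ 0.48024658 -0.24734725  0.17775481] ((0.4805378019809723, -0.24751880764961243), (0.009845334105193615, 0.02533652074635029), 71.48404693603516)
```

View pics/w1.png

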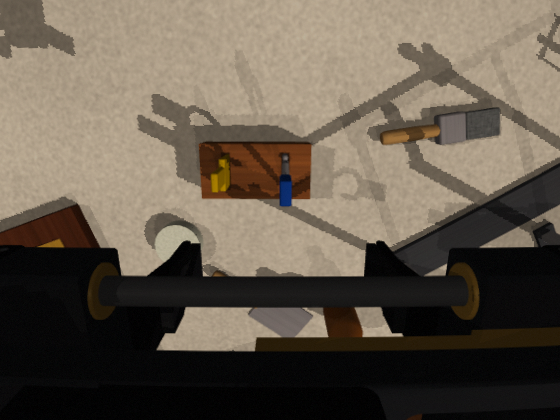

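The wrist view puts the blue tab at (286,190), in line with the caddy's slot. Its top is at (0.4805,-0.2475,0.178), which matches the 177 mm expected.

```bash
python3 - <<'E'
from h import *
go([0.4805,-.2475,.143],Rt(-18.9))
E
```

```text
total [ 1.859e+01  2.500e-01 -2.100e-01  0.000e+00 -1.000e-02  0.000e+00] rows 3
```

Call:
play_rows(
  plan=[
    [[5,0.25,-0.2,0,0,0],[10,0.25,-0.2,0,0,0],[14.5,0.25,-0.2,0,0,0],[17.5,0.25,-0.2,0,0,0],[18.6,0.25,-0.2,0,0,0]],
  ],
  hand=0.6,
)

```text
time_s: 1.95
tcp_pos: [0.4795, -0.2482, 0.1413]
ee_rot: [[-0.005, 0.325, 0.946], [0.001, 0.946, -0.325], [-1.0, -0.001, -0.005]]
wrist_force: [-1.0, -0.7, -0.4]
gripper_width: 0.617
```

```bash
python3 - <<'E'
from h import *
st();go([0.4805,-.2475,.143],Rt(-18.9)); snap('wrist','w2'); st()
E
```

```text
t 1.95 tcp [ 0.4795 -0.2482  0.1413] F [-0.96 -0.68 -0.4 ] M [-0.03 -0.06 -0.01] w 0.617
total [-0.17  0.1   0.07 -0.01 -0.03  0.  ] rows 1
t 2.0 tcp [ 0.4797 -0.248   0.1411] F [-0.07 -0.5  -0.31] M [-0.04  0.02  0.03] w 0.613
```

View pics/w2.png

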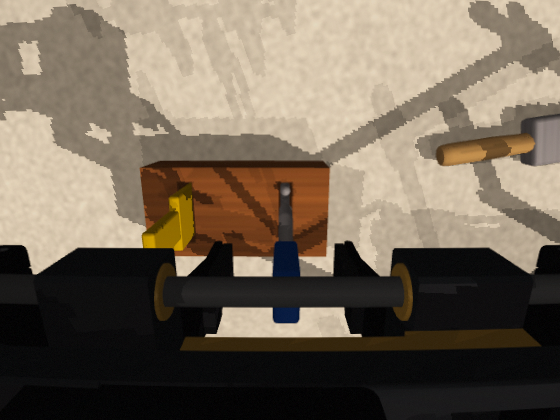

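The tab at (286,280) sits nearly midway between the pads (230 and 340). I'll close on it.

Call:
play_rows(
  plan=[
    [[-0.1,0.08,0.1,0,0,0],[-0.1,0.08,0.1,0,0,0],[-0.1,0.08,0.1,0,0,0],[-0.1,0.08,0.1,0,0,0],[-0.1,0.08,0.1,0,0,0]],
  ],
  hand=0,
)

```text
time_s: 2.62
tcp_pos: [0.4829, -0.2469, 0.1448]
ee_rot: [[0.0, 0.323, 0.947], [-0.0, 0.947, -0.323], [-1.0, -0.0, 0.0]]
wrist_force: [-0.4, 0.1, 1.9]
gripper_width: 0.135
```

```bash
python3 - <<'E'
from h import *
st()
E
```

```text
t 2.625 tcp [ 0.4829 -0.2469  0.1448] F [-0.43  0.07  1.91] M [-0.17  0.04  0.03] w 0.135
```

Call:
play_rows(
  plan=[
    [[-1,0,0,0,0,0],[-3,0,0,0,0,0],[-6,0,0,0,0,0],[-9,0,0,0,0,0],[-12,0,0,0,0,0]],
  ],
)

```text
time_s: 3.25
tcp_pos: [0.4826, -0.2467, 0.2659]
ee_rot: [[0.0, 0.323, 0.947], [0.0, 0.947, -0.323], [-1.0, 0.0, 0.0]]
wrist_force: [0.3, -0.2, -1.2]
gripper_width: 0.134
```

Call:
play_rows(
  plan=[
    [[-3,0,0,0,0,0],[-5.5,0,0,0,0,0],[-6.5,0,0,0,0,0],[-6.5,0,0,0,0,0]],
  ],
)

```text
time_s: 3.75
tcp_pos: [0.4828, -0.2468, 0.3297]
ee_rot: [[0.001, 0.323, 0.946], [0.0, 0.946, -0.323], [-1.0, 0.0, 0.001]]
wrist_force: [1.1, -0.5, -1.7]
gripper_width: 0.135
```

```bash
python3 - <<'E'
from h import *
st(); snap('wrist','w3'); snap('scene','s3'); st()
im=load('s3')[0]; cv2.imwrite('pics/s3c.png',cv2.resize(im[90:290,100:360],None,fx=3,fy=3,interpolation=cv2.INTER_CUBIC))
E
```

```text
t 3.75 tcp [ 0.4828 -0.2468  0.3297] F [ 1.09 -0.48 -1.67] M [ 0.01 -0.04  0.02] w 0.135
t 3.85 tcp [ 0.4823 -0.2466  0.3283] F [-0.66  0.62 -1.49] M [-0.06 -0.02 -0.03] w 0.136
```

View pics/w3.png

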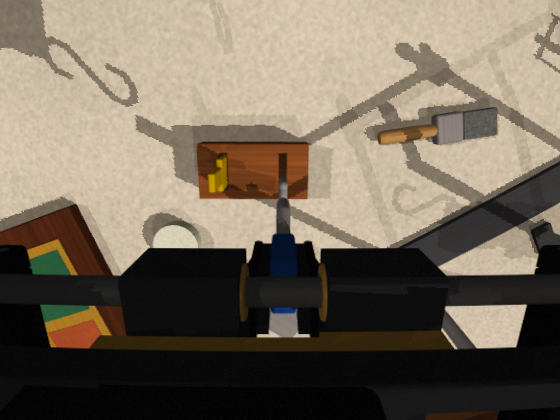

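View pics/s3c.png

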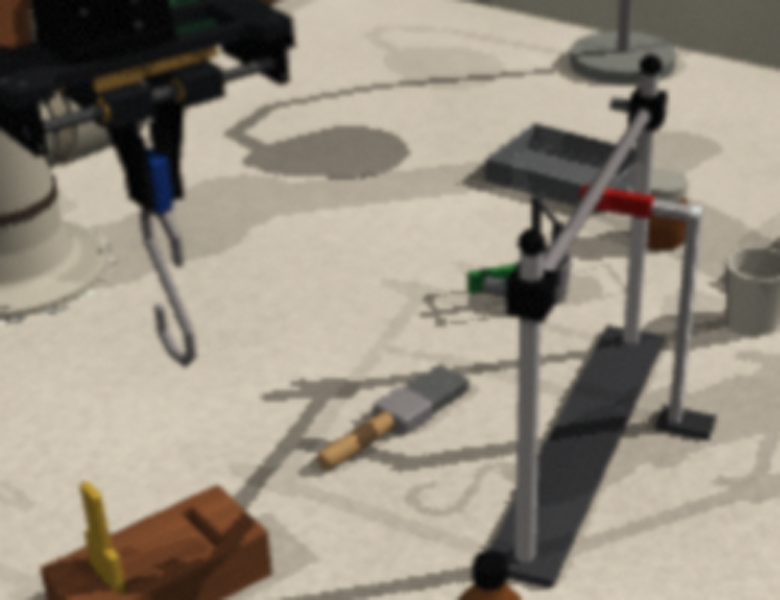

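The hook hangs upright in the fingers (crop, 160,180 down to 180,355), with its tip toward the rail. Next I go to a pre-pose in front of the rail.

```bash
python3 - <<'E'
from h import *
st(); go([.570,.041,.320],Rt(11.35))
im,P=cloud('s3'); hsv=cv2.cvtColor(im,cv2.COLOR_BGR2HSV)
m=(cv2.inRange(hsv,(100,120,40),(130,255,255))>0)&(P[...,2]>.25)&(P[...,0]>.4)&(P[...,0]<.6);q=P[m];print(len(q),np.round(np.percentile(q,[5,50,95],0),4))
E
```

```text
t 3.85 tcp [ 0.4823 -0.2466  0.3283] F [-0.66  0.62 -1.49] M [-0.06 -0.02 -0.03] w 0.136
total [ 8.400e-01  3.005e+01 -9.800e-01 -3.020e+00 -1.000e-02 -1.000e-02] rows 5
121 [[ 0.4883 -0.2556  0.3294]
 [ 0.4947 -0.25    0.3477]
 [ 0.4971 -0.2419  0.3617]]
```

Call:
play_rows(
  plan=[
    [[0.2,5,-0.2,-0.5,0,0],[0.4,11,-0.4,-1.1,0,0],[0.6,17,-0.6,-1.7,0,0],[0.8,23,-0.8,-2.3,0,0],[0.8,27,-0.9,-2.7,0,0]],
  ],
)

```text
time_s: 4.47
tcp_pos: [0.5613, 0.014, 0.3198]
ee_rot: [[-0.003, -0.146, 0.989], [-0.0, 0.989, 0.146], [-1.0, -0.0, -0.003]]
wrist_force: [-0.1, -0.8, -1.3]
gripper_width: 0.134
```

```bash
python3 - <<'E'
from h import *
st(); go([.570,.041,.320],Rt(11.35))
E
```

```text
t 4.475 tcp [0.5613 0.014  0.3198] F [-0.09 -0.81 -1.27] M [-0.05 -0.05  0.05] w 0.134
total [-0.03  2.54  1.26 -0.29 -0.02 -0.  ] rows 1
```

Call:
play_rows(
  plan=[
    [[0,1.5,0.7,-0.2,0,0],[0,2.5,1.2,-0.3,0,0],[0,2.5,1.2,-0.3,0,0],[0,2.5,1.2,-0.3,0,0]],
  ],
)

```text
time_s: 4.97
tcp_pos: [0.5695, 0.037, 0.3216]
ee_rot: [[-0.0, -0.192, 0.981], [-0.0, 0.981, 0.192], [-1.0, -0.0, -0.0]]
wrist_force: [-0.3, -0.1, -0.3]
gripper_width: 0.139
```

```bash
python3 - <<'E'
from h import *
s=st(); print(np.round(s['ee_rot'],3)); snap('wrist','w4'); snap('top','t4'); snap('scene','s4')
im=load('s4')[0]; cv2.imwrite('pics/s4c.png',cv2.resize(im[60:260,180:380],None,fx=3,fy=3,interpolation=cv2.INTER_CUBIC))
E
```

```text
t 4.975 tcp [0.5695 0.037  0.3216] F [-0.34 -0.13 -0.33] M [-0.02 -0.01 -0.01] w 0.139
[[-0.    -0.192  0.981]
 [-0.     0.981  0.192]
 [-1.    -0.    -0.   ]]
```

View pics/w4.png

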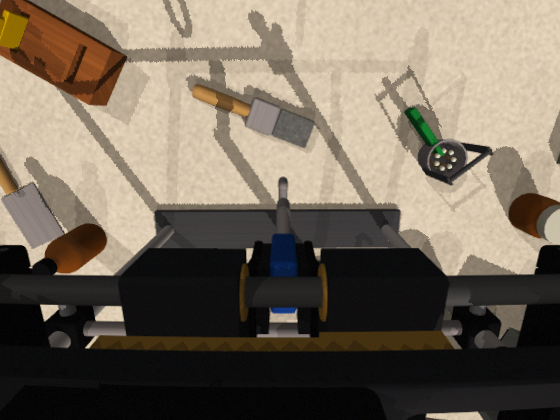

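View pics/s4c.png

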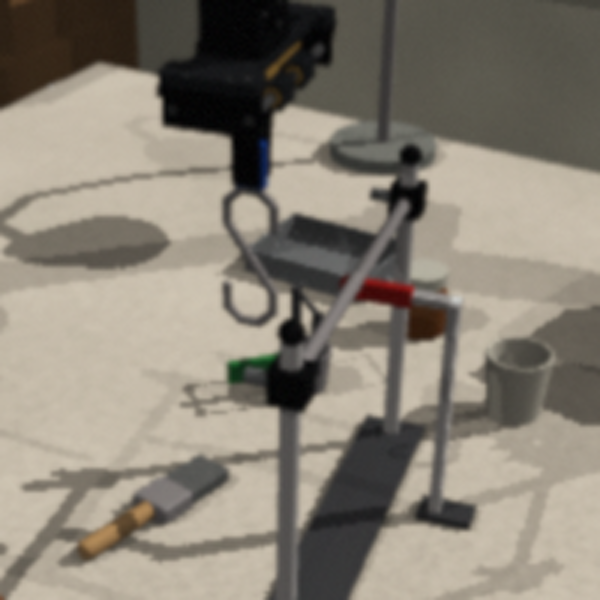

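View pics/t4.png

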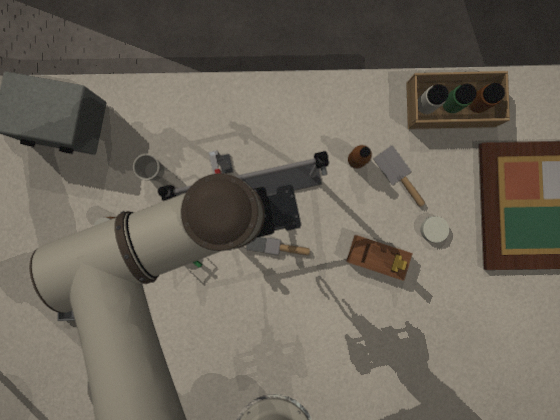

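The wrist view shows the rail ends at (100,328) and (450,328) and the held tab at (285,265). The scene crop shows the whole S (250,190 to 250,320) in front of and above the rail. Next I measure the hook and rail from the same scene image.

```bash
python3 - <<'E'
from h import *
a=np.radians(11.35); E=np.array([[np.cos(a),np.sin(a),0],[-np.sin(a),np.cos(a),0],[0,0,1]]); O=np.array([.659,.0437,0])
im,P=cloud('w4'); Q=(P-O)@E.T; z=Q[...,2]
m=(z>.24)&(z<.275)&(abs(Q[...,0])<.03)&(abs(Q[...,1])<.15); q=Q[m]; print('wrist rail',len(q),np.round(np.percentile(q,[5,25,50,75,95],0),4))
v,u=np.nonzero(m); print('px',u.min(),u.max(),v.min(),v.max())
im,P=cloud('s4'); Q=(P-O)@E.T; z=Q[...,2]
m=(z>.24)&(z<.275)&(abs(Q[...,0])<.03)&(abs(Q[...,1])<.14); q=Q[m]; print('scene rail',len(q),np.round(np.percentile(q,[5,25,50,75,95],0),4))
# hook
T=(np.array([.5695,.037,.3216])-O)@E.T; print('tcp stand',T)
m=(abs(Q[...,1]-T[1])<.015)&(abs(Q[...,0]-T[0])<.04)&(z>.17)&(z<.305); q=Q[m]; print('hook',len(q),np.round(np.percentile(q,[0,2,50,98,100],0),4))
for lo in np.arange(.17,.31,.01):
    k=q[(q[:,2]>=lo)&(q[:,2]<lo+.01)]
    if len(k): print(round(lo,3),np.round(np.sort(k[:,0])*1000).astype(int))
print('y by z', np.polyfit(q[:,2],q[:,1],1))
E
```

```text
wrist rail 1442 [[-0.0052 -0.1498  0.2538]
 [-0.0037 -0.1393  0.2581]
 [-0.0017 -0.118   0.2603]
 [ 0.0011  0.0157  0.2613]
 [ 0.0041  0.1458  0.264 ]]
px 75 456 307 347
scene rail 300 [[ 0.0011 -0.1234  0.2553]
 [ 0.0045 -0.0775  0.2588]
 [ 0.0073 -0.0176  0.2603]
 [ 0.0097  0.0554  0.2613]
 [ 0.0108  0.1215  0.2624]]
tcp stand [-0.08906825  0.01104479  0.3216    ]
hook 258 [[-0.1113  0.0025  0.194 ]
 [-0.11    0.0032  0.1967]
 [-0.0871  0.0078  0.2394]
 [-0.0635  0.0125  0.3036]
 [-0.0627  0.0149  0.3046]]
0.19 [-100  -96  -95  -95  -93  -91  -89  -88  -86  -85  -83  -83  -81  -80
  -78  -78  -75]
0.2 [-110 -107 -106 -104 -103 -102 -101 -101 -100 -100  -99  -99  -98  -97
  -96  -96  -95  -92  -91  -90  -87  -86  -84  -81  -79  -75  -75  -74
  -74  -73  -73  -72  -71  -69  -69  -68  -67  -66  -64  -63]
0.21 [-111 -110 -110 -108 -107 -107 -107 -106 -105 -105 -103 -103 -103 -103
 -102  -71  -70  -70  -68  -67  -67  -67  -66  -66  -65  -65  -64  -64]
0.22 [-111 -110 -110 -110 -108 -107 -107 -107 -105 -105 -105 -104 -104 -103
 -103  -70  -68  -68  -67  -65  -65  -64  -64  -63  -63  -63]
0.23 [-109 -106  -77  -75  -73  -73  -73  -72  -71  -71  -71  -71  -70  -68
  -68  -66  -66  -66  -65]
0.24 [-85 -83 -82 -81 -80 -79 -79 -78 -78 -78 -77 -75 -74 -74 -73 -72]
0.25 [-92 -92 -89 -89 -89 -87 -86 -86 -86 -85 -85 -85 -85 -84 -83 -82 -81 -80
 -79]
0.26 [-97 -97 -97 -95 -94 -94 -93 -93 -92 -91 -91 -90 -89 -89 -87]
0.27 [-109 -104 -104 -102 -102 -102 -101 -100 -100  -99  -98  -97  -97  -96
  -95  -95]
0.28 [-110 -109 -108 -107 -107 -106 -104 -104 -104 -104 -103 -102 -101 -100
  -69  -68  -68  -66  -65  -65  -65  -64]
0.29 [-110 -109 -109 -107 -107 -106 -105 -105 -105 -104  -70  -69  -68  -68
  -67  -66  -66  -66  -65  -65  -64  -64  -63]
0.3 [-110 -109 -108 -107 -106 -106 -103 -101  -74  -72  -69  -68  -67  -66
  -66  -64  -64]
y by z [-0.00036816  0.00785099]
```

Call:
play_rows(
  plan=[
    [[0.3,0.6,2,0,0,0],[0.3,1.2,4.5,0,0,0],[0.3,1.8,7,0,0,0],[0.3,1.8,8.6,0,0,0],[0.3,1.8,9.2,0,0,0]],
  ],
)

```text
time_s: 5.75
tcp_pos: [0.6549, 0.0727, 0.3169]
ee_rot: [[-0.007, -0.193, 0.981], [-0.002, 0.981, 0.193], [-1.0, -0.0, -0.008]]
wrist_force: [-5.6, -1.2, -2.8]
gripper_width: 0.138
```

Call:
play_rows(
  plan=[
    [[0,0,0,0,0,0],[0,0,0,0,0,0]],
  ],
)

```text
time_s: 6.0
tcp_pos: [0.6551, 0.0728, 0.3174]
ee_rot: [[-0.004, -0.193, 0.981], [-0.001, 0.981, 0.193], [-1.0, -0.0, -0.004]]
wrist_force: [-4.7, -1.4, -6.0]
gripper_width: 0.133
```

```bash
python3 - <<'E'
from h import *
s=st(); snap('scene','s5')
im=load('s5')[0]; cv2.imwrite('pics/s5c.png',cv2.resize(im[80:220,240:360],None,fx=4,fy=4,interpolation=cv2.INTER_CUBIC))
a=np.radians(11.35); E=np.array([[np.cos(a),np.sin(a),0],[-np.sin(a),np.cos(a),0],[0,0,1]]); O=np.array([.659,.0437,0])
T=(np.array(s['tcp_pos'])-O)@E.T; print(T)
im,P=cloud('s5'); Q=(P-O)@E.T; z=Q[...,2]
m=(abs(Q[...,1]-T[1])<.012)&(abs(Q[...,0]-T[0])<.04)&(z>.17)&(z<.305); q=Q[m]
for lo in np.arange(.17,.31,.01):
    k=q[(q[:,2]>=lo)&(q[:,2]<lo+.01)]
    if len(k): print(round(lo,3),np.round(np.sort(k[:,0])*1000).astype(int))
E
```

```text
t 6.0 tcp [0.6551 0.0728 0.3174] F [-4.7  -1.4  -5.96] M [-0.66  1.46  0.01] w 0.133
[0.00188074 0.02930985 0.31743021]
0.18 [-1  2]
0.19 [-18 -17 -16 -15 -14 -13 -13 -11 -11 -10 -10  -9  -8  -8  -6  -5  -4  -4
  -3  -3  -1   0   0   1   2   4   4   6   6   8  10]
0.2 [-29 -27 -27   4   7   8   9  10  11  12  12  12  12  15  15  15  16  17
  17]
0.21 [-31 -29 -29 -28 -27 -26 -25 -24 -24 -23 -22 -22  11  11  13  15  15  15
  17  17  17]
0.22 [-27 -27 -27 -26 -25 -25 -24 -23 -23   5   8   9  12  12  13  14  14  14
  14  15  15  15  16  17  18  18]
0.23 [ 3  3  5  6  6  8  8  8  8  9 10 11 11 12 12 13]
0.24 [-6  5  6  7]
0.25 [-8 -8 -6 -6 -6 -4 -4 -3  9 10 10 10 11 11 11]
0.26 [-15 -14 -12 -12 -12 -11 -11 -10  -9  -9  -9  -9  -8  -6  -6  -6   1   2
   3   3   4   4   6   6   6   7   7   8   9   9   9  10  10  10]
0.27 [-22 -21 -19 -19 -17 -17 -16 -16 -15 -15 -13 -13 -13 -12 -12  17  18  18
  21  21  23]
0.28 [-21 -21 -21 -19 -19 -19 -18 -17 -17  17  17  18  20  20  21  21  21  22
  22  22  23]
0.29 [-23 -23 -22 -22 -21 -21 -20 -20 -20 -19 -18 -18 -17 -17 -16 -15  16  17
  17  18  19  20  20  20  22  22  23  23  24  24]
0.3 [-20 -19 -17 -16 -15 -10  -8  11  14  15  17  17  19  19  21  22]
```

View pics/s5c.png

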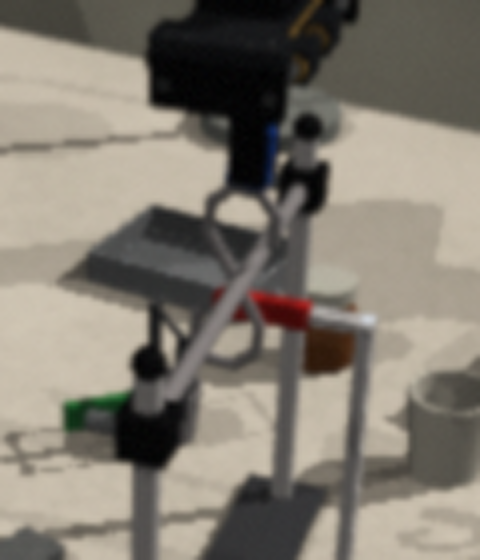

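The slanted shank is already leaning on the rail (about 5 N back), so I went in a little far. Backing off 12 mm.

Call:
play_rows(
  plan=[
    [[0,0,-0.6,0,0,0],[0,0,-1.2,0,0,0],[0,0,-1.2,0,0,0],[0,0,-1.2,0,0,0]],
  ],
)

```text
time_s: 6.55
tcp_pos: [0.6452, 0.0714, 0.3195]
ee_rot: [[0.003, -0.194, 0.981], [0.001, 0.981, 0.194], [-1.0, 0.0, 0.003]]
wrist_force: [0.4, 0.6, -0.5]
gripper_width: 0.135
```

```bash
cat >> h.py <<'E'
a_=np.radians(11.35); E=np.array([[np.cos(a_),np.sin(a_),0],[-np.sin(a_),np.cos(a_),0],[0,0,1]]); O=np.array([.659,.0437,0])
def hooksl(tag,s):
    T=(np.array(s['tcp_pos'])-O)@E.T; print('tcp stand',np.round(T,4), 'F stand',np.round(E@np.array(s['wrist_force']),2))
    im,P=cloud(tag); Q=(P-O)@E.T; z=Q[...,2]
    m=(abs(Q[...,1]-T[1])<.012)&(abs(Q[...,0]-T[0])<.045)&(z>.12)&(z<T[2]-.015); q=Q[m]
    for lo in np.arange(.12,.31,.01):
        k=q[(q[:,2]>=lo)&(q[:,2]<lo+.01)]
        if len(k): print(round(lo,3),np.round(np.sort(k[:,0])*1000).astype(int), round(k[:,2].min(),4))
E
python3 - <<'E'
from h import *
s=st(); snap('scene','s6'); hooksl('s6',s)
E
```

```text
t 6.55 tcp [0.6452 0.0714 0.3195] F [ 0.37  0.62 -0.51] M [ 0.03 -0.06  0.05] w 0.135
tcp stand [-0.008   0.0299  0.3195] F stand [ 0.49  0.54 -0.51]
0.19 [-32 -16 -15 -13 -13 -13 -11 -10 -10  -9  -8  -8  -7  -6  -5  -5  -3  -3
   0] 0.1935
0.2 [-37 -35 -32 -32 -30 -30 -29 -28  -3  -3  -1   0   0   1   2   2   2   5
   5   5   7   7   8   9] 0.2006
0.21 [-38 -38 -38 -37 -35 -35 -35 -34 -33 -32 -32 -31 -31 -30   4   4   5   5
   6   6   6   7   8   8   9] 0.2102
0.22 [-36 -36 -35 -34 -34 -33 -33 -33 -32 -31 -31 -30   0   0   3   4   4   5
   6   6   6   8   8   9] 0.2212
0.23 [1 3 3 4 5 6 6] 0.2304
0.24 [-10 -10  -9  -8  -6  -6] 0.246
0.25 [-19 -17 -14 -14 -13 -13 -12 -12 -12 -11 -11  -9  -8  -7  -6   0   1   9
   9  10  10  10  11  11] 0.2508
0.26 [-24 -22 -22 -21 -19 -18 -18 -18 -18 -17 -16 -15 -15 -14 -14 -14   2   3
   3   5   5   6   7   7   8   8   9   9  10] 0.2602
0.27 [-29 -27 -26 -26 -26 -24 -24 -24 -24 -22 -22 -22 -22 -20 -19  13] 0.2706
0.28 [-33 -32 -32 -32 -30 -29 -29 -28 -27 -27 -27 -26 -26   7   7   7   9   9
  11  11  11  11  12  12  13  14] 0.2802
0.29 [-33 -32 -32 -30 -29 -29 -29 -27 -27 -27 -26 -26 -26 -24   2   7   7   7
   8   9  10  10  10  12  12  12  13  14  14  15] 0.2904
0.3 [-30 -30 -28 -28 -27 -26 -25 -24 -23   7   9  11  12  12  13  14] 0.3005
```

Call:
play_rows(
  plan=[
    [[0,0,0,0,-0.2,0],[0.4,0,0,0,-0.35,0],[0.8,0,0.3,0,-0.35,0],[0.8,0,0.6,0,-0.35,0],[0.8,0,0.6,0,-0.35,0]],
  ],
)

```text
time_s: 7.22
tcp_pos: [0.6512, 0.0725, 0.3102]
ee_rot: [[0.06, -0.194, 0.979], [0.012, 0.981, 0.193], [-0.998, -0.0, 0.061]]
wrist_force: [-0.0, 0.2, -0.4]
gripper_width: 0.136
```

```bash
python3 - <<'E'
from h import *
s=st(); snap('scene','s7'); hooksl('s7',s)
im=load('s7')[0]; cv2.imwrite('pics/s7c.png',cv2.resize(im[100:200,260:340],None,fx=6,fy=6,interpolation=cv2.INTER_CUBIC))
E
```

```text
t 7.225 tcp [0.6512 0.0725 0.3102] F [-0.01  0.19 -0.37] M [-0.02  0.12 -0.07] w 0.136
tcp stand [-0.002   0.0297  0.3102] F stand [ 0.02  0.19 -0.37]
0.18 [-18 -16 -15 -14 -14 -13 -10 -10  -9  -9  -8  -6  -5  -5  -4  -3  -2  -2
   0   1   1   1   3   4   4   5   6   8   8  10  12  13] 0.1824
0.19 [-19 -16 -16 -13 -13 -11 -11   6   8   9  10  12  13  13  14  15  15  17
  18  18  20  21] 0.1901
0.2 [14 14 15 15 17 18 18 20 20 20 21] 0.2007
0.21 [-25 -24 -24 -23 -22  11  14  15  15  16  17  17  17  18  19  19  19  20
  20  21  22  22] 0.2102
0.22 [ 6  9 11 11 13 13 14 15 16 16 17] 0.221
0.23 [ 3  3  5  5  6  6  7  7  8  8 10 10 10 12 13] 0.2303
0.24 [-9 -6  5] 0.2409
0.25 [-16 -13 -11 -11 -11 -10  -8  -8  -8  -7  -6  -6  -5  -5   0   3   8   8
   9  10  10  10  11  11  11] 0.2503
0.26 [-26 -22 -20 -18 -18 -17 -16 -15 -15 -15 -14 -14 -14 -13 -11 -11  -9  -8
   2   3   3   4   4   5   5   6   7   7   7   7   7   9  10] 0.2601
0.27 [-25 -24 -24 -22 -21 -21 -21 -20 -19 -19 -19 -18 -17  15  15  16  18  18
  19  19  20  20  21  21] 0.2706
0.28 [-25 -25 -24 -24 -22 -22 -22 -22 -20 -20 -19 -18 -18 -17  15  15  15  16
  17  18  18  19  20  20  20  21  21  22  22  22  22] 0.2806
0.29 [-25 -23 -23 -21 -20 -18 -15  12  13  15  15  17  18  18  20  20  22] 0.2901
```

View pics/s7c.png

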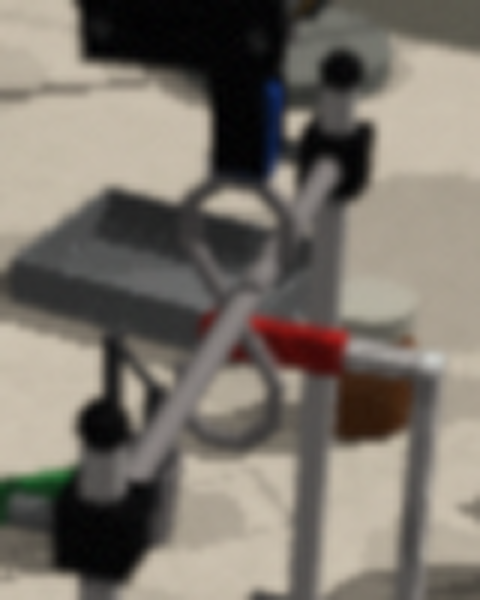

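The hook is upright again and free of contact, with its tip past and above the rail. Lowering it.

Call:
play_rows(
  plan=[
    [[0.5,0,0,0,0,0],[1,0,0,0,0,0],[1.4,0,0.1,0,0,0],[1.8,0,0.2,0,0,0],[2.2,0,0.3,0,0,0]],
  ],
)

```text
time_s: 7.9
tcp_pos: [0.655, 0.0732, 0.2885]
ee_rot: [[0.06, -0.194, 0.979], [0.012, 0.981, 0.193], [-0.998, -0.0, 0.061]]
wrist_force: [0.0, 0.6, -1.8]
gripper_width: 0.134
```

```bash
python3 - <<'E'
from h import *
s=st(); snap('scene','s8'); hooksl('s8',s); s=st()
im=load('s8')[0]; cv2.imwrite('pics/s8c.png',cv2.resize(im[100:200,260:340],None,fx=6,fy=6,interpolation=cv2.INTER_CUBIC))
E
```

```text
t 7.9 tcp [0.655  0.0732 0.2885] F [ 0.01  0.64 -1.77] M [-0.01  0.12  0.04] w 0.134
tcp stand [0.0019 0.0297 0.2885] F stand [ 0.13  0.62 -1.77]
0.15 [-8  3] 0.1596
0.16 [-12 -10 -10  -9  -9  -8  -5  -3  -3  -2  -2  -1   0   2   3   4   4   6
   7   7   8   9   9  11  11  12  14  14  17  18] 0.1625
0.17 [-21 -20 -20 -19 -18 -17 -16 -16 -15 -14 -13 -13 -12 -12 -10  -6  12  14
  16  17  17  19  20  21  22  23  24  25] 0.1703
0.18 [-21 -20 -19 -18 -17 -16 -16 -16 -16 -15  17  18  18  19  19  20  21  21
  22  23  24  24  25  26  26] 0.1801
0.19 [-19 -16 -16  15  18  18  20  20  21  21  22  23  24  24  24  25] 0.1909
0.2 [10 12 12 13 14 15 15 15 16 17 17 18 19 19] 0.2004
0.21 [ 2  4  4  6  6  6  6  9  9 10 10 11 12 12 14] 0.2104
0.22 [-1 -1  0  0  1  1  2  3  4  4  5  6  8] 0.2207
0.23 [-13] 0.2377
0.24 [-18 -15 -15 -15 -14 -13 -12 -12 -11 -11 -10 -10  -8  20  22] 0.2414
0.25 [-22 -21 -21 -20 -18 -18 -18 -17 -17 -16 -15 -15 -15 -14 -14 -13   1   9
   9   9   9  10  10  10  11  11  11  19  19  20  20  21  22  22  22  24
  24  24  25  26  26] 0.2504
0.26 [-21 -21 -19 -19 -19 -19 -17 -16 -16 -16 -15 -14 -14   1   1   2   3   4
   5   5   5   6   6   7   8   9  10  18  18  19  21  21  22  24  24  24
  24  25  26  26  27] 0.26
0.27 [-19 -17 -15 -13 -12  16  19  21  23] 0.2701
t 7.95 tcp [0.6549 0.0732 0.2878] F [-0.25 -0.97 -1.29] M [0.06 0.13 0.01] w 0.134
```

View pics/s8c.png

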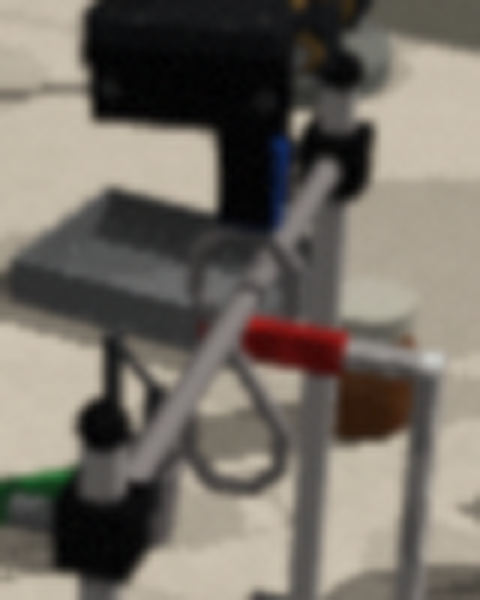

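The curl is over the rail and centred to within about 3 mm, with about 14 mm left to drop. Down 10 mm, then I creep.

Call:
play_rows(
  plan=[
    [[0.4,0,0.1,0,0,0],[0.8,0,0.2,0,0,0],[1.0,0,0.2,0,0,0],[1.0,0,0.2,0,0,0]],
  ],
)

```text
time_s: 8.45
tcp_pos: [0.6574, 0.0737, 0.2786]
ee_rot: [[0.059, -0.194, 0.979], [0.012, 0.981, 0.193], [-0.998, -0.0, 0.061]]
wrist_force: [0.2, -0.4, -2.3]
gripper_width: 0.136
```

Call:
play_rows(
  plan=[
    [[0.1,0,0,0,0,0],[0.2,0,0,0,0,0],[0.2,0,0,0,0,0]],
  ],
)

```text
time_s: 8.82
tcp_pos: [0.6576, 0.0737, 0.2769]
ee_rot: [[0.06, -0.194, 0.979], [0.012, 0.981, 0.193], [-0.998, 0.0, 0.061]]
wrist_force: [-0.0, 0.2, -1.2]
gripper_width: 0.131
```

Call:
play_rows(
  plan=[
    [[0.1,0,0,0,0,0],[0.1,0,0,0,0,0],[0.2,0,0,0,0,0],[0.2,0,0,0,0,0]],
  ],
)

```text
time_s: 9.32
tcp_pos: [0.6576, 0.0737, 0.2748]
ee_rot: [[0.06, -0.194, 0.979], [0.012, 0.981, 0.193], [-0.998, 0.0, 0.061]]
wrist_force: [1.0, -0.5, -1.2]
gripper_width: 0.134
```

Call:
play_rows(
  plan=[
    [[0.1,0,0,0,0,0],[0.1,0,0,0,0,0]],
  ],
)

```text
time_s: 9.57
tcp_pos: [0.6577, 0.0737, 0.2738]
ee_rot: [[0.06, -0.194, 0.979], [0.012, 0.981, 0.193], [-0.998, -0.0, 0.061]]
wrist_force: [1.2, 0.2, -1.6]
gripper_width: 0.134
```

```bash
python3 - <<'E'
from h import *
s=st(); snap('scene','s9'); hooksl('s9',s); s=st()
im=load('s9')[0]; cv2.imwrite('pics/s9c.png',cv2.resize(im[100:200,260:340],None,fx=6,fy=6,interpolation=cv2.INTER_CUBIC))
E
```

```text
t 9.575 tcp [0.6577 0.0737 0.2738] F [ 1.25  0.21 -1.57] M [-0.03  0.12  0.01] w 0.134
tcp stand [0.0046 0.0297 0.2738] F stand [ 1.26 -0.04 -1.57]
0.14 [-6 -2 -1  2  4  4  8  9 10 13 15] 0.1452
0.15 [-14 -12 -11  -9  -9  -8  -8  -7  -6  -6  -4  -4  -4  -2  -2   1   1   3
   4   7   7   9  12  12  14  15  15  16  18  19  20  21  22  27] 0.15
0.16 [-18 -17 -17 -17 -16 -15 -14 -14 -13 -12 -12 -10  19  20  21  22  22  22
  23  24  25  25  26  27  28] 0.1601
0.17 [-18 -18 -17 -16 -15 -15 -15 -14 -13 -13 -13 -11  21  22  22  23  24  25
  25  25  26  26  27  28] 0.17
0.18 [-19 -18 -16 -14  16  17  18  18  19  19  20  20  21  21  23  24  24  26
  26] 0.1807
0.19 [10 10 10 13 13 13 14 15 16 16 16 17 17 18] 0.1902
0.2 [ 2  4  4  6  7  7  8  9  9 10 12 13 13] 0.2002
0.21 [-4 -4 -1 -1 -1  0  1  2  2  2  3  4  4  4  6  7] 0.2101
0.22 [-4 -2 -2 -1] 0.2204
0.23 [-18 -17 -15 -15 -15 -13 -13  22  23  24  25  25  26  28  28] 0.2323
0.24 [-19 -18 -18 -18 -17 -16 -15 -15 -14 -13 -13 -12 -12 -12 -11  22  22  23
  23  25  25  26  26  27  27  28] 0.2405
0.25 [-19 -17 -17 -16 -16 -13 -13 -13 -11 -11  -9   9  10  10  10  10  16  19
  22  22  22  24  24  25  25  27  27  28  29  29] 0.2503
t 9.625 tcp [0.6578 0.0737 0.2739] F [-0.06  0.07 -1.27] M [-0.02  0.14  0.01] w 0.135
```

View pics/s9c.png

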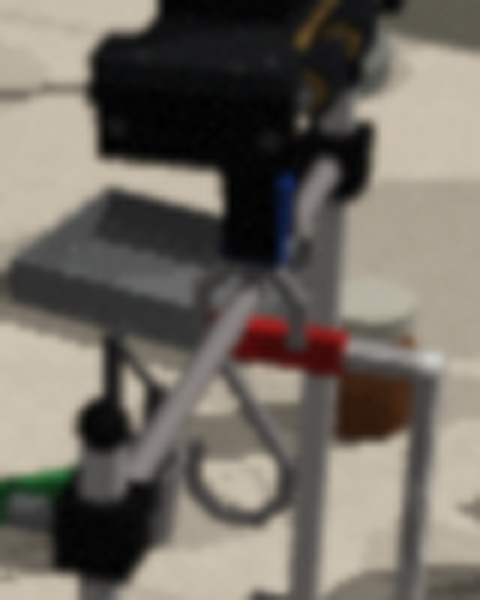

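Call:
play_rows(
  plan=[
    [[0.1,0,0,0,0,0],[0.1,0,0,0,0,0]],
  ],
)

```text
time_s: 9.88
tcp_pos: [0.6579, 0.0737, 0.2732]
ee_rot: [[0.06, -0.194, 0.979], [0.012, 0.981, 0.193], [-0.998, -0.0, 0.061]]
wrist_force: [0.0, 0.2, -0.3]
gripper_width: 0.131
```

Call:
play_rows(
  plan=[
    [[0.05,0,0,0,0,0],[0.05,0,0,0,0,0],[0.05,0,0,0,0,0]],
  ],
)

```text
time_s: 10.25
tcp_pos: [0.6579, 0.0738, 0.2728]
ee_rot: [[0.06, -0.194, 0.979], [0.012, 0.981, 0.193], [-0.998, -0.0, 0.062]]
wrist_force: [-1.6, -0.5, 1.6]
gripper_width: 0.138
```

```bash
python3 - <<'E'
from h import *
st()
E
```

```text
t 10.25 tcp [0.6579 0.0738 0.2728] F [-1.65 -0.46  1.56] M [-0.04  0.31 -0.  ] w 0.138
```

Call:
play_rows(
  plan=[
    [[0.05,0,0,0,0,0],[0.05,0,0,0,0,0],[0.05,0,0,0,0,0]],
  ],
)

```text
time_s: 10.62
tcp_pos: [0.658, 0.0737, 0.2724]
ee_rot: [[0.061, -0.194, 0.979], [0.012, 0.981, 0.193], [-0.998, -0.0, 0.062]]
wrist_force: [-1.1, 1.0, 3.9]
gripper_width: 0.136
```

The rail now carries the hook: wrist Fz rose from -1.2 to +3.9 N. I hold briefly, then slide toward the bumper.

Call:
play_rows(
  plan=[
    [[-0.02,0,0,0,0,0],[-0.02,0,0,0,0,0],[-0.02,0,0,0,0,0]],
  ],
)

```text
time_s: 11.0
tcp_pos: [0.658, 0.0737, 0.2723]
ee_rot: [[0.06, -0.194, 0.979], [0.012, 0.981, 0.193], [-0.998, -0.0, 0.061]]
wrist_force: [-0.9, -0.2, 3.9]
gripper_width: 0.132
```

Call:
play_rows(
  plan=[
    [[0,0.2,0,0,0,0],[0,0.5,0,0,0,0],[0,0.8,0,0,0,0],[0,1.1,0,0,0,0],[0,1.1,0,0,0,0]],
  ],
)

```text
time_s: 11.62
tcp_pos: [0.6557, 0.0855, 0.2722]
ee_rot: [[0.06, -0.194, 0.979], [0.013, 0.981, 0.194], [-0.998, 0.001, 0.062]]
wrist_force: [-0.2, 0.1, 4.5]
gripper_width: 0.136
```

```bash
python3 - <<'E'
from h import *
s=st(); snap('scene','s10'); hooksl('s10',s); s=st()
im=load('s10')[0]; cv2.imwrite('pics/s10c.png',cv2.resize(im[100:200,260:340],None,fx=6,fy=6,interpolation=cv2.INTER_CUBIC))
E
```

```text
t 11.625 tcp [0.6557 0.0855 0.2722] F [-0.21  0.12  4.55] M [-0.06  0.1   0.02] w 0.136
tcp stand [0.005  0.0416 0.2722] F stand [-0.19  0.16  4.55]
0.14 [-7 -7 -4 -1  0  1  4  4  5  6  7  9 10 11 15] 0.1438
0.15 [-18 -16 -15 -13 -13 -11 -11 -10  -9  -9  -7  -7  -7  -5  -4  -4  -3  -2
   0   1   3   8  11  14  15  15  17  17  17  18  19  20  20  22  22  22
  24  24  27] 0.15
0.16 [-18 -18 -16 -15 -15 -14 -12 -12  21  21  22  23  24  25  25  27  27  27
  28] 0.1613
0.17 [-19 -19 -18 -17 -16 -16 -16 -14 -13 -13 -12 -11  21  23  24  24  26  26
  27  28  28  29  29] 0.1702
0.18 [-17 -14 -13 -11  15  15  18  18  19  20  21  21  22  22  23  24  24  25
  26  26] 0.1801
0.19 [ 7  9  9 11 12 12 13 15 15 15 16 17 18 18 20] 0.1909
0.2 [ 0  4  4  6  6  6  6  7  8  9  9 11 12 14] 0.2007
0.21 [-6 -4 -2 -2 -2 -1 -1  0  0  1  1  1  2  2  2  4  4  4  5  6  7  7  9  9
  9 12 12 14 15 17 17 18 18 21 22 23 23 25 27 28 28 30 30 31 32 35 43] 0.2101
0.22 [-20  -4  -4  -3  -2  -1  -1  -1   1   1   1   4   5   7   9  12  12  14
  14  14  20  27  27  30  32  32  32  35  37] 0.22
0.23 [-16 -16 -16 -15 -13 -12 -11  22  23  23  24  24  25  27  27  27  29] 0.2307
0.24 [-17 -16 -16 -16 -13 -13 -13 -11 -11 -11 -11  21  22  22  24  24  24  27
  27  27  29  29  29] 0.2403
0.25 [-17 -16 -14 -14 -14 -13 -12 -12 -11 -10  -9   9  11  11  19  21  21  24
  24  24  25  27  27  28  28  29] 0.25
t 11.675 tcp [0.6557 0.0855 0.2722] F [-0.49  0.34  4.28] M [0.08 0.14 0.  ] w 0.141
```

View pics/s10c.png

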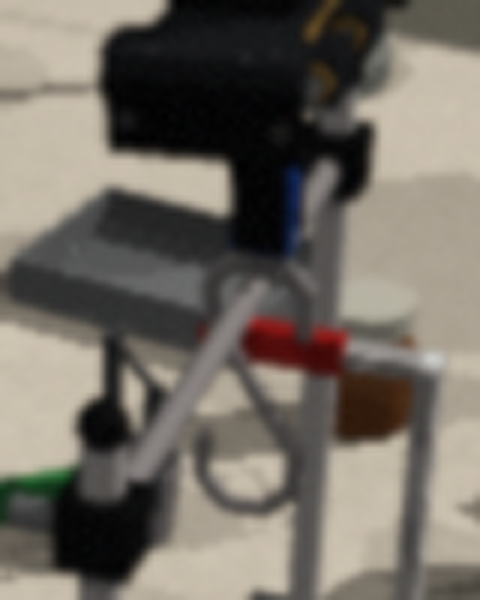

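The crop shows the hook on the rail (265,280), with the gap to the bumper nearly closed. I'll creep 3 mm, then 1.5 mm at a time.

Call:
play_rows(
  plan=[
    [[0,0.2,0,0,0,0],[0,0.35,0,0,0,0],[0,0.35,0,0,0,0]],
  ],
)

```text
time_s: 12.05
tcp_pos: [0.6551, 0.0881, 0.2722]
ee_rot: [[0.06, -0.194, 0.979], [0.012, 0.981, 0.193], [-0.998, 0.0, 0.061]]
wrist_force: [0.2, -1.3, 3.9]
gripper_width: 0.132
```

Call:
play_rows(
  plan=[
    [[0,0.15,0,0,0,0],[0,0.15,0,0,0,0]],
  ],
)

```text
time_s: 12.3
tcp_pos: [0.6547, 0.0896, 0.2722]
ee_rot: [[0.06, -0.194, 0.979], [0.012, 0.981, 0.193], [-0.998, 0.0, 0.061]]
wrist_force: [-0.9, -1.4, 5.1]
gripper_width: 0.133
```

Call:
play_rows(
  plan=[
    [[0,0.15,0,0,0,0],[0,0.15,0,0,0,0]],
  ],
)

```text
time_s: 12.55
tcp_pos: [0.6545, 0.0912, 0.2722]
ee_rot: [[0.06, -0.194, 0.979], [0.012, 0.981, 0.193], [-0.998, 0.0, 0.061]]
wrist_force: [-0.5, -1.9, 5.4]
gripper_width: 0.139
```

Call:
play_rows(
  plan=[
    [[-0.03,0.1,0,0,0,0],[-0.03,0.15,0,0,0,0],[-0.03,0.15,0,0,0,0]],
  ],
)

```text
time_s: 12.92
tcp_pos: [0.6541, 0.0925, 0.2723]
ee_rot: [[0.06, -0.194, 0.979], [0.012, 0.981, 0.193], [-0.998, 0.0, 0.061]]
wrist_force: [0.3, -1.9, 3.7]
gripper_width: 0.136
```

```bash
python3 - <<'E'
from h import *
s=st(); print(E@np.array(s['wrist_force']),E@np.array(s['moment']))
E
```

```text
t 12.925 tcp [0.6541 0.0925 0.2723] F [ 0.27 -1.86  3.71] M [-0.83 -0.13 -0.08] w 0.136
[-0.09768038 -1.87914039  3.71273838] [-0.83901328  0.03963682 -0.07652826]
```

Call:
play_rows(
  plan=[
    [[0,0.1,0,0,0,0],[0,0.1,0,0,0,0]],
  ],
)

```text
time_s: 13.18
tcp_pos: [0.6539, 0.0936, 0.2723]
ee_rot: [[0.06, -0.194, 0.979], [0.012, 0.981, 0.193], [-0.998, 0.0, 0.061]]
wrist_force: [0.1, -1.8, 4.3]
gripper_width: 0.135
```

```bash
python3 - <<'E'
from h import *
s=st(); print(E@np.array(s['wrist_force']),E@np.array(s['moment']))
E
```

```text
t 13.175 tcp [0.6539 0.0936 0.2723] F [ 0.11 -1.79  4.31] M [-0.67 -0.1  -0.01] w 0.135
[-0.24295874 -1.7746734   4.31130351] [-0.67821915  0.03448719 -0.0087253 ]
```

```bash
python3 - <<'E'
from h import *
s=st(); snap('scene','s11'); s=st(); snap('wrist','w11'); s=st()
im=load('s11')[0]; cv2.imwrite('pics/s11c.png',cv2.resize(im[100:200,260:340],None,fx=6,fy=6,interpolation=cv2.INTER_CUBIC))
im,P=cloud('s11'); Q=(P-O)@E.T; z=Q[...,2]; T=(np.array(s['tcp_pos'])-O)@E.T
hsv=cv2.cvtColor(im,cv2.COLOR_BGR2HSV); gray=(hsv[...,1]<70)
m=(abs(Q[...,1]-T[1])<.03)&(abs(Q[...,0]-.005)<.03)&(z>.12)&gray
for lo in np.arange(.14,.25,.01):
    k=Q[m&(z>=lo)&(z<lo+.01)]; print(round(lo,3),len(k),np.round(np.percentile(k[:,1],[10,50,90]),4) if len(k) else '')
red=cv2.inRange(hsv,(0,150,60),(8,255,255))>0; m=red&(z>.2)&(abs(Q[...,0])<.05); print('red y',np.round(np.percentile(Q[m],[5,50,95],0),4))
E
```

```text
t 13.175 tcp [0.6539 0.0936 0.2723] F [ 0.11 -1.79  4.31] M [-0.67 -0.1  -0.01] w 0.135
t 13.225 tcp [0.6539 0.0937 0.2723] F [-0.36 -2.62  3.98] M [-0.63 -0.03  0.  ] w 0.136
t 13.275 tcp [0.6539 0.0936 0.2723] F [ 1.06 -2.94  3.91] M [-0.65  0.01 -0.02] w 0.136
0.14 14 [0.0452 0.0482 0.0491]
0.15 38 [0.0436 0.0462 0.0495]
0.16 20 [0.0444 0.0467 0.0493]
0.17 21 [0.0447 0.0464 0.048 ]
0.18 17 [0.043  0.0466 0.0498]
0.19 16 [0.0438 0.0464 0.0509]
0.2 16 [0.0438 0.0479 0.0499]
0.21 14 [0.0452 0.0472 0.0502]
0.22 2 [0.0462 0.0468 0.0474]
0.23 12 [0.0439 0.0471 0.0505]
0.24 24 [0.0444 0.0467 0.0493]
red y [[0.0018 0.0507 0.2129]
 [0.0197 0.0539 0.222 ]
 [0.0369 0.0599 0.2273]]
```

View pics/s11c.png

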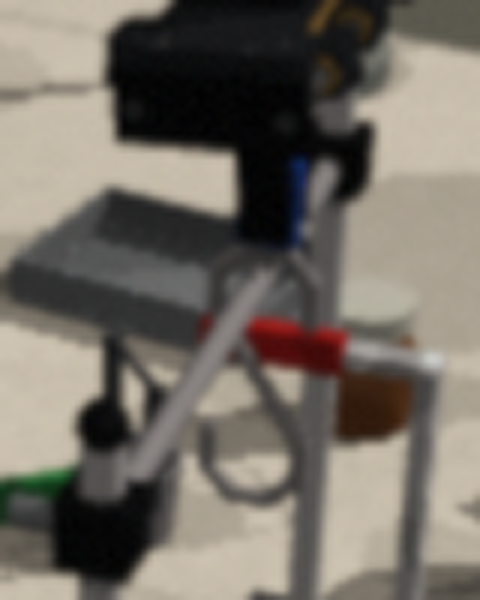

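View pics/w11.png

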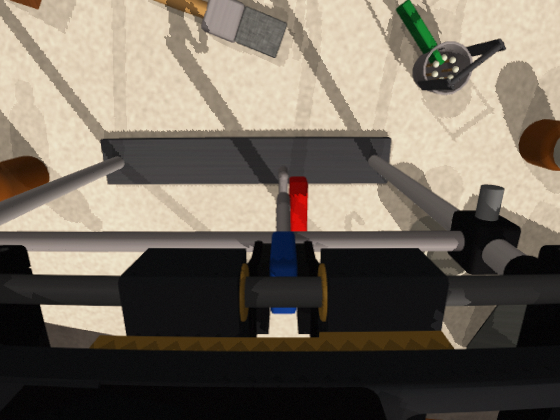

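The wrist view shows the hook's shank (284,200) touching the red bumper (298,205). Forces read Fy about -2.4 N with a moment build-up. I'll push 1 mm more to be certain.

Call:
play_rows(
  plan=[
    [[0,0.1,0,0,0,0],[0,0.1,0,0,0,0]],
  ],
)

```text
time_s: 13.52
tcp_pos: [0.6538, 0.0943, 0.2724]
ee_rot: [[0.06, -0.194, 0.979], [0.012, 0.981, 0.193], [-0.998, -0.0, 0.061]]
wrist_force: [-0.1, -3.3, 3.9]
gripper_width: 0.135
```

```bash
python3 - <<'E'
from h import *
s=st(); snap('wrist','w12');s=st();snap('wrist','w12');s=st();
E
```

```text
t 13.525 tcp [0.6538 0.0943 0.2724] F [-0.13 -3.3   3.85] M [-1.   -0.1  -0.03] w 0.135
t 13.575 tcp [0.6538 0.0943 0.2724] F [ 0.49 -3.42  4.01] M [-0.98 -0.11 -0.12] w 0.133
t 13.625 tcp [0.6537 0.0943 0.2723] F [ 1.35 -2.67  3.42] M [-1.01 -0.07 -0.08] w 0.137
```

Call:
play_rows(
  plan=[
    [[0,0.08,0,0,0,0],[0,0.08,0,0,0,0],[0,0.08,0,0,0,0]],
  ],
)

```text
time_s: 14.0
tcp_pos: [0.6536, 0.0948, 0.2724]
ee_rot: [[0.06, -0.194, 0.979], [0.011, 0.981, 0.193], [-0.998, -0.0, 0.061]]
wrist_force: [-0.0, -4.7, 2.4]
gripper_width: 0.134
```

```bash
python3 - <<'E'
from h import *
s=st(); snap('wrist','w12');s=st()
E
```

```text
t 14.0 tcp [0.6536 0.0948 0.2724] F [-0.01 -4.69  2.37] M [-1.62 -0.29 -0.08] w 0.134
t 14.05 tcp [0.6536 0.0948 0.2724] F [ 1.39 -5.05  3.56] M [-1.68 -0.37 -0.08] w 0.137
```

Step 2 is met: about 5 N total, held. I ease back 1.5 mm, release and rise.

Call:
play_rows(
  plan=[
    [[0,-0.08,0,0,0,0],[0,-0.15,0,0,0,0],[0,-0.15,0,0,0,0]],
  ],
)

```text
time_s: 14.42
tcp_pos: [0.6537, 0.0944, 0.2723]
ee_rot: [[0.06, -0.194, 0.979], [0.013, 0.981, 0.194], [-0.998, 0.001, 0.061]]
wrist_force: [-0.1, 0.1, 3.2]
gripper_width: 0.136
```

Call:
play_rows(
  plan=[
    [[0,0,0,0,0,0],[0,0,0,0,0,0],[0,0,0,0,0,0],[0,0,0,0,0,0]],
  ],
  hand=0.5,
)

```text
time_s: 14.92
tcp_pos: [0.6538, 0.0938, 0.2721]
ee_rot: [[0.059, -0.194, 0.979], [0.012, 0.981, 0.193], [-0.998, 0.0, 0.061]]
wrist_force: [0.9, 1.1, -0.9]
gripper_width: 0.468
```

```bash
python3 - <<'E'
from h import *
s=st(); snap('wrist','w13');s=st()
E
```

```text
t 14.925 tcp [0.6538 0.0938 0.2721] F [ 0.94  1.11 -0.93] M [-0.05  0.15  0.03] w 0.468
t 14.975 tcp [0.6539 0.0937 0.2722] F [0.34 0.05 0.53] M [-0.01  0.15  0.  ] w 0.48
```

View pics/w13.png

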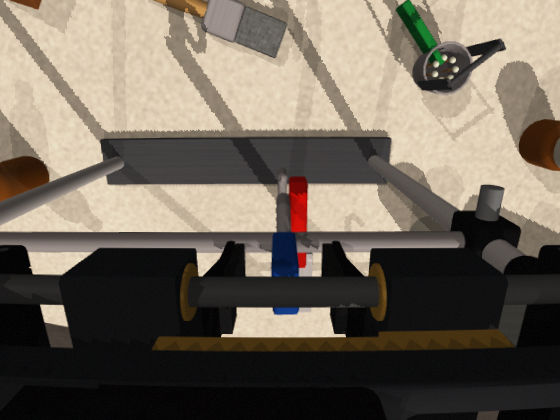

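The hook hangs free at (285,230), next to the bumper, with the fingers clear on both sides. Rising.

Call:
play_rows(
  plan=[
    [[-1,0,0,0,0,0],[-3,0,0,0,0,0],[-6,0,0,0,0,0],[-9,0,-1,0,0,0],[-11,0,-5,0,0,0]],
  ],
)

```text
time_s: 15.6
tcp_pos: [0.5992, 0.0829, 0.3804]
ee_rot: [[0.062, -0.193, 0.979], [0.012, 0.981, 0.193], [-0.998, -0.0, 0.063]]
wrist_force: [-0.6, 0.2, -0.2]
gripper_width: 0.496
```

```bash
python3 - <<'E'
from h import *
s=st(); snap('scene','s14'); snap('wrist','w14')
im=load('s14')[0]; cv2.imwrite('pics/s14c.png',cv2.resize(im[80:200,220:340],None,fx=5,fy=5,interpolation=cv2.INTER_CUBIC))
h=50;pg=[.4714,.2005,.032]
for tilt in(30,35):
    R=Rt(h,tilt); print(R[:,0]); go(np.array(pg)+.019*R[:,0]-.10*R[:,0],R)
print(np.round(s['joints'],1))
E
```

```text
t 15.6 tcp [0.5992 0.0829 0.3804] F [-0.57  0.19 -0.16] M [-0.04  0.16 -0.03] w 0.496
[ 0.3213938   0.38302222 -0.8660254 ]
total [ 27.29  11.52 -15.09  -3.74  -2.5    1.14] rows 6
[ 0.36868783  0.43938504 -0.81915204]
total [ 27.64  11.14 -15.58  -3.7   -2.98   1.31] rows 6
[  23.6   14.6   11.4    0.8  -83.3 -102.5]
```

View pics/s14c.png

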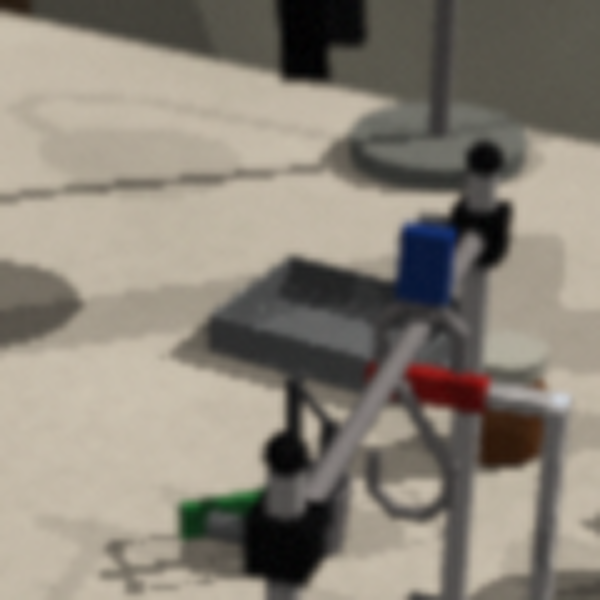

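View pics/w14.png

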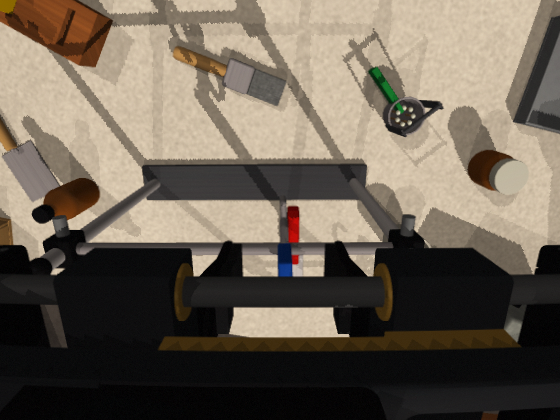

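The hook hangs upright by itself against the bumper (scene crop, tab (428,262), lower curl (410,480)). The wrist view shows the pail at (405,115) and its plate at (382,85). Refining the pail's pose.

```bash
python3 - <<'E'
from h import *
im,P=cloud('w14'); z=P[...,2]; hsv=cv2.cvtColor(im,cv2.COLOR_BGR2HSV); C=load('w14')[2]
m=(cv2.inRange(hsv,(50,80,30),(90,255,255))>0)&(z>.02)&(z<.06)&(P[...,0]>.42)&(P[...,0]<.53)&(P[...,1]>.14)&(P[...,1]<.28); q=P[m]
t=q[q[:,2]>.038]; print(len(q),len(t),cv2.minAreaRect(t[:,:2].astype(np.float32)),np.percentile(q[:,2],[5,50,95]))
m=(z>.09)&(z<.115)&(P[...,0]>.45)&(P[...,0]<.57)&(P[...,1]>.18)&(P[...,1]<.31); b=P[m]; print(len(b),np.round(np.percentile(b,[2,50,98],0),4),cv2.minAreaRect(b[:,:2].astype(np.float32)))
m=(z>.042)&(z<.05)&(P[...,0]>.45)&(P[...,0]<.57)&(P[...,1]>.18)&(P[...,1]<.31)&(hsv[...,1]<80); b=P[m]; print('rim',len(b),cv2.minEnclosingCircle(b[:,:2].astype(np.float32)))
cv2.imwrite('pics/w14c.png',cv2.resize(im[20:150,340:460],None,fx=5,fy=5,interpolation=cv2.INTER_CUBIC))
# same for top0
im,P=cloud('top0'); z=P[...,2]; hsv=cv2.cvtColor(im,cv2.COLOR_BGR2HSV)
m=(z>.09)&(z<.115)&(P[...,0]>.45)&(P[...,0]<.57)&(P[...,1]>.18)&(P[...,1]<.31); b=P[m]; print('top bail',len(b),cv2.minAreaRect(b[:,:2].astype(np.float32)))
E
```

```text
468 382 ((0.47897979617118835, 0.21203455328941345), (0.07679682970046997, 0.01068984717130661), 49.182064056396484) [0.02916003 0.04388963 0.04620236]
293 [[0.4824 0.2246 0.0912]
 [0.5074 0.2476 0.103 ]
 [0.5327 0.2687 0.1051]] ((0.5078831911087036, 0.2475564032793045), (0.011994976550340652, 0.062303315848112106), 49.634368896484375)
rim 289 ((0.48919740319252014, 0.22650200128555298), 0.05558323115110397)
top bail 76 ((0.5071009993553162, 0.24673600494861603), (0.011195397935807705, 0.061391666531562805), 46.42941665649414)
```

View pics/w14c.png

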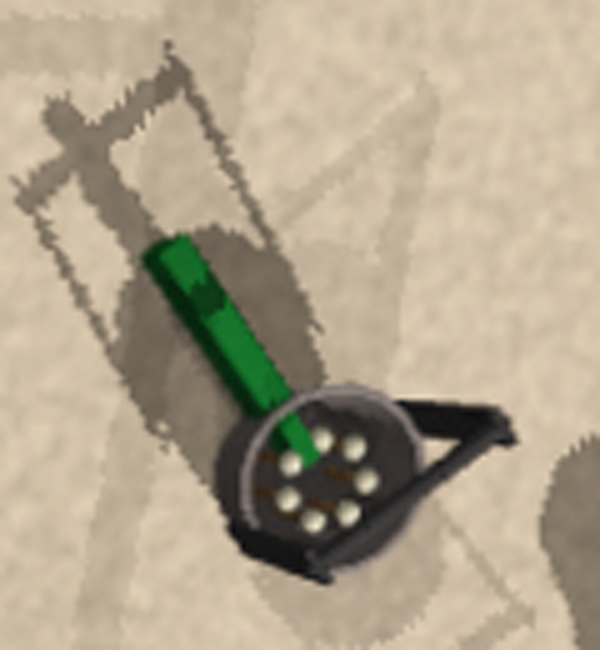

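```bash
python3 - <<'E'
from h import *
R=Rt(49.7,33); p=np.array([.467,.1985,.033])+.019*R[:,0]; print(p,p-.1*R[:,0]); go(p-.1*R[:,0],R)
E
```

```text
[0.47369307 0.2063922  0.01706526] [0.43846638 0.16485431 0.10093232]
total [ 27.36  11.2  -15.86  -3.69  -2.79   1.23] rows 6
```

Call:
play_rows(
  plan=[
    [[4,1.9,-3,-0.7,-0.5,0.2],[8.5,3.7,-6,-1.4,-1,0.4],[13,5.6,-8.5,-2,-1.5,0.6],[17.5,7.5,-11,-2.6,-2,0.8],[21.5,9,-13,-3.1,-2.4,1]],
  ],
)

```text
time_s: 16.32
tcp_pos: [0.4647, 0.1483, 0.1556]
ee_rot: [[0.336, -0.691, 0.641], [0.342, 0.723, 0.6], [-0.878, 0.018, 0.479]]
wrist_force: [0.7, 0.7, -0.7]
gripper_width: 0.505
```

```bash
python3 - <<'E'
from h import *
s=st(); R=Rt(49.7,33); p=np.array([.467,.1985,.033])+.019*R[:,0]; go(p-.1*R[:,0],R); print(np.round(s['joints'],1))
E
```

```text
t 16.325 tcp [0.4647 0.1483 0.1556] F [ 0.69  0.73 -0.67] M [-0.66  0.79  0.08] w 0.505
total [ 4.48  2.91 -3.31 -0.57 -0.43  0.22] rows 2
[ 31.7   3.1 -35.8 -16.3 -24.  -65. ]
```

Call:
play_rows(
  plan=[
    [[2.2,1.5,-1.7,-0.3,-0.2,0.1],[4.4,2.9,-3.3,-0.57,-0.43,0.2],[4.4,2.9,-3.3,-0.57,-0.43,0.2],[4.4,2.9,-3.3,-0.57,-0.43,0.2]],
  ],
)

```text
time_s: 16.82
tcp_pos: [0.4415, 0.1647, 0.1039]
ee_rot: [[0.355, -0.759, 0.545], [0.411, 0.651, 0.638], [-0.84, -0.003, 0.543]]
wrist_force: [0.6, -0.2, -0.2]
gripper_width: 0.501
```

```bash
python3 - <<'E'
from h import *
s=st(); R=Rt(49.7,33); p=np.array([.467,.1985,.033])+.019*R[:,0]; go(p-.1*R[:,0],R); go(p,R); print(np.round(s['joints'],1)); snap('wrist','w15')
im,P=cloud('w15'); z=P[...,2]; hsv=cv2.cvtColor(im,cv2.COLOR_BGR2HSV)
m=(cv2.inRange(hsv,(50,80,30),(90,255,255))>0)&(z>.02)&(z<.06)&(P[...,0]>.42)&(P[...,0]<.53)&(P[...,1]>.14)&(P[...,1]<.28); q=P[m]
t=q[q[:,2]>.038]; print(len(q),len(t),cv2.minAreaRect(t[:,:2].astype(np.float32)),np.percentile(q[:,2],[5,50,95]))
E
```

```text
t 16.825 tcp [0.4415 0.1647 0.1039] F [ 0.6  -0.16 -0.22] M [-0.82  0.8   0.  ] w 0.501
total [ 0.14  0.24 -0.32 -0.02 -0.01  0.03] rows 1
total [ 1.014e+01  3.000e-01 -3.000e-01 -2.000e-02 -1.000e-02  3.000e-02] rows 2
[ 29.4   7.1 -36.7 -36.1 -18.2 -38.2]
911 715 ((0.47871285676956177, 0.21275360882282257), (0.07902385294437408, 0.00959714688360691), 50.54244613647461) [0.02613816 0.04423853 0.04531045]
```

View pics/w15.png

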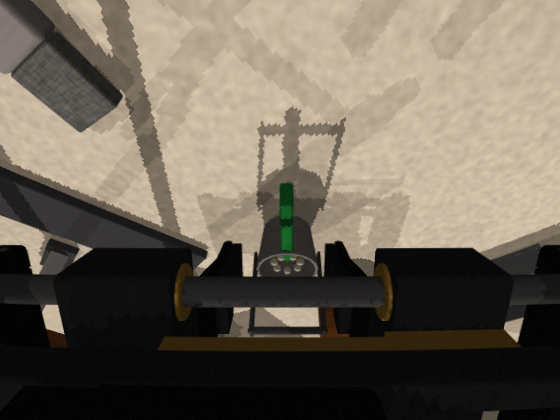

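The wrist view shows the plate (286,215) central between the open fingers (225 and 340). I'll advance along the tool axis.

Call:
play_rows(
  plan=[
    [[3,0.3,-0.3,0,0,0],[6,0.3,-0.3,0,0,0],[8.5,0.3,-0.3,0,0,0],[10.1,0.3,-0.3,0,0,0],[10.1,0.3,-0.3,0,0,0]],
  ],
)

```text
time_s: 17.5
tcp_pos: [0.4729, 0.2063, 0.0162]
ee_rot: [[0.354, -0.759, 0.546], [0.411, 0.651, 0.639], [-0.84, -0.002, 0.542]]
wrist_force: [-0.1, -0.0, 0.2]
gripper_width: 0.502
```

```bash
python3 - <<'E'
from h import *
s=st(); R=Rt(49.7,33); p=np.array([.467,.1985,.033])+.019*R[:,0]; go(p,R); print(np.round(s['joints'],1)); snap('wrist','w16')
E
```

```text
t 17.5 tcp [0.4729 0.2063 0.0162] F [-0.13 -0.04  0.2 ] M [-0.91  0.81  0.01] w 0.502
total [-0.04 -0.06  0.09 -0.02 -0.02  0.02] rows 1
[ 25.8  21.2 -30.1 -57.5 -14.8 -13.2]
```

View pics/w16.png

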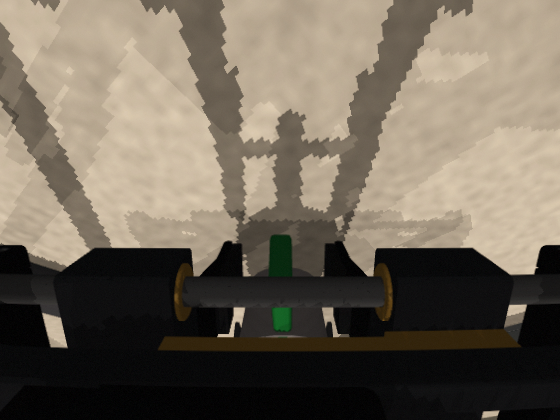

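The plate (281,280) is between the pads, but joint 5 (-14.8°) is close to its limit of -9. A smaller tilt of 22° still clears the hook and bumper, so I'll re-tilt about the grasp point before gripping.

```bash
python3 - <<'E'
from h import *
R=Rt(49.9,22); p=np.array([.467,.1985,.034])+.019*R[:,0]; go(p,R)
E
```

```text
total [-0.09 -0.07 -0.22 -0.04  1.09  0.03] rows 2
```

Call:
play_rows(
  plan=[
    [[-0.1,0,-0.1,0,0.4,0],[-0.1,-0.1,-0.2,0,0.8,0],[-0.1,-0.1,-0.2,0,1.1,0],[-0.1,-0.1,-0.2,0,1.1,0]],
  ],
)

```text
time_s: 18.05
tcp_pos: [0.4709, 0.2051, 0.0173]
ee_rot: [[0.244, -0.762, 0.6], [0.283, 0.647, 0.708], [-0.927, -0.003, 0.374]]
wrist_force: [-1.5, -0.1, -1.1]
gripper_width: 0.503
```

```bash
python3 - <<'E'
from h import *
s=st();R=Rt(49.9,22); p=np.array([.467,.1985,.034])+.019*R[:,0]; go(p,R);print(np.round(s['joints'],1))
E
```

```text
t 18.05 tcp [0.4709 0.2051 0.0173] F [-1.46 -0.08 -1.14] M [-0.58  0.57  0.  ] w 0.503
total [ 0.07 -0.13 -0.08 -0.02 -0.    0.02] rows 1
[ 37.8  21.3 -35.9 -20.9 -12.  -58.5]
```

Call:
play_rows(
  plan=[
    [[0,-0.1,0,0,0,0],[0,-0.1,0,0,0,0],[0,-0.1,0,0,0,0],[0,-0.1,0,0,0,0],[0,-0.1,0,0,0,0]],
  ],
  hand=0,
)

```text
time_s: 18.68
tcp_pos: [0.472, 0.203, 0.016]
ee_rot: [[0.243, -0.759, 0.604], [0.281, 0.651, 0.705], [-0.928, -0.002, 0.372]]
wrist_force: [0.4, -0.6, 1.3]
gripper_width: 0.114
```

```bash
python3 - <<'E'
from h import *
s=st();print(np.round(s['joints'],1))
E
```

```text
t 18.675 tcp [0.472 0.203 0.016] F [ 0.4  -0.57  1.3 ] M [-0.81  0.42 -0.08] w 0.114
[ 37.5  21.5 -35.8 -21.  -12.1 -58.3]
```

Plate gripped (9.9 mm opening). I lift 4 cm straight up.

Call:
play_rows(
  plan=[
    [[-0.5,0,0.2,0,0,0],[-1.4,0,0.56,0,0,0],[-2.8,0,1.12,0,0,0],[-3.7,0,1.5,0,0,0],[-3.7,0,1.5,0,0,0]],
  ],
)

```text
time_s: 19.3
tcp_pos: [0.4721, 0.2037, 0.057]
ee_rot: [[0.244, -0.76, 0.603], [0.283, 0.65, 0.705], [-0.928, -0.002, 0.374]]
wrist_force: [0.8, 0.5, -1.6]
gripper_width: 0.112
```

```bash
python3 - <<'E'
from h import *
s=st();print(np.round(s['joints'],1)); snap('scene','s17'); snap('wrist','w17'); st()
im=load('s17')[0]; cv2.imwrite('pics/s17c.png',cv2.resize(im[100:220,230:350],None,fx=5,fy=5,interpolation=cv2.INTER_CUBIC))
E
```

```text
t 19.3 tcp [0.4721 0.2037 0.057 ] F [ 0.77  0.53 -1.55] M [-0.87  0.79  0.06] w 0.112
[ 38.3  16.6 -36.2 -14.7 -16.1 -65.6]
t 19.4 tcp [0.4717 0.2033 0.0559] F [-0.81  0.6  -2.45] M [-0.89  0.78  0.01] w 0.111
```

View pics/s17c.png

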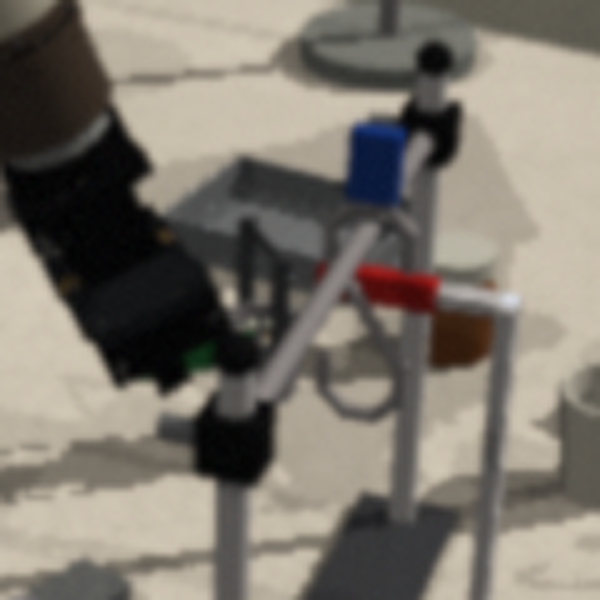

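View pics/w17.png

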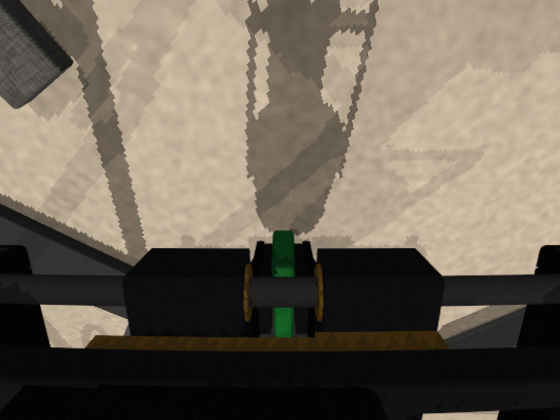

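The pail is lifted and its ears look vertical (scene crop, 245,270). I measure the hanging hook and work out the pre-pose in front of it.

```bash
python3 - <<'E'
from h import *
im,P=cloud('s17'); Q=(P-O)@E.T; z=Q[...,2]
m=(abs(Q[...,1]-.047)<.012)&(abs(Q[...,0]-.005)<.045)&(z>.12)&(z<.3); q=Q[m]
for lo in np.arange(.14,.31,.01):
    k=q[(q[:,2]>=lo)&(q[:,2]<lo+.01)]
    if len(k): print(round(lo,3),np.round(np.sort(k[:,0])*1000).astype(int), round(k[:,2].min(),4),round(np.median(k[:,1]),4))
R=Rt(11.35,22)
go(O+E.T@[-.132,.0495,.109],R)
E
```

```text
0.14 [-6 -3 -3 -1 -1  1  4  8 10 10 13 15 15] 0.1452 0.0458
0.15 [-19 -15 -13 -12 -11  -9  -9  -9  -7  -7  -6  -6  -5  -5  -4  -2  -1   1
   2   4   5   6   7   9  10  11  13  14  15  17  17  18  18  20  20  23
  23  26  27] 0.15 0.0463
0.16 [-19 -19 -17 -15 -15 -14 -14 -13 -13 -12 -10  -9  20  21  22  22  23  24
  25  25  25  26  27  28  28] 0.1603 0.0458
0.17 [-18 -18 -18 -16 -16 -15 -14 -13 -13 -13 -12 -11 -11  21  22  24  24  24
  26  27  27  28  28  29  29] 0.1714 0.046
0.18 [-15 -13  15  18  18  20  21  21  23  23  23  24  25  26  26] 0.1808 0.0462
0.19 [ 6  9 10 10 13 13 13 14 15 15 15 17 17 18 19 19 20] 0.1908 0.0467
0.2 [-9  2  4  7  7  7  9  9  9 11 12 13 14 15 17 27 33] 0.2005 0.0468
0.21 [-23 -23  -6  -5  -3  -2  -2   0   0   1   2   2   3   3   3   4   4   4
   5   6   6   6   7   7   7   9   9   9   9  12  12  13  13  14  14  15
  17  17  17  19  19  20  21  21  22  22  22  24  25  26  27  27  27  29
  30  30  31  33  33  33  35  35  35  35  38  38  38  39  39  41  42  42
  45  45  47  47  50] 0.2102 0.0532
0.22 [-23 -21 -21 -20 -20 -17  -4  -3  -3  -2  -2  -2   0   0  
[... 612 characters left out ...]
507 0.0473
0.26 [-12 -10  -9  -8  -7  -7  -5  -5  -5  -2  -2  -1   1   1   2   2   2   3
   4   5   6   6   7   8   8   9   9  10  10  13  13  13  15  16  16  17
  17  18  19  19  20  21] 0.2601 0.0469
0.27 [-8 -8 -7 -7 -7 -4 -4 -4 -4 -3 -2 -2 -1  0  1  1  1  2  3  3  3  4  5  5
  6  6  7  8  8  8  9 11 11 13 14 14 15 16 17 17 18 18 18] 0.2702 0.045
0.28 [-7 -5 -4 -4 -2 -2 -2  0  0  0  1  3  3  3  5  5  6  8  8  8  8 10 10 10
 11 11 13 13 13 13 15 15 16 16 18 18 18 18 18 18 19] 0.2802 0.0442
0.29 [-5 -5 -5 -4 -3 -3 -2 -2 -1  0  0  0  2  2  2  2  4  4  5  5  7  8  8  9
  9 10 10 12 12 12 13 13 15 15 16 16 17 17 18 18 18 18] 0.2902 0.044
total [ -7.62 -12.58  -4.78   3.53  -0.02  -1.41] rows 4
```

Call:
play_rows(
  plan=[
    [[-2,-2,-0.6,0.5,0,-0.2],[-4,-4.5,-1.5,1.2,0,-0.5],[-5.5,-7,-2.5,1.9,0,-0.8],[-6.5,-9.5,-3.5,2.6,0,-1.05],[-7.2,-11.5,-4.3,3.2,0,-1.3]],
  ],
)

```text
time_s: 20.02
tcp_pos: [0.5159, 0.0772, 0.1068]
ee_rot: [[0.362, -0.252, 0.897], [0.091, 0.968, 0.235], [-0.928, -0.004, 0.373]]
wrist_force: [0.5, -1.1, -1.9]
gripper_width: 0.112
```

```bash
python3 - <<'E'
from h import *
s=st(); print(np.round(s['joints'],1)); go(O+E.T@[-.132,.0495,.109],Rt(11.35,22))
E
```

```text
t 20.025 tcp [0.5159 0.0772 0.1068] F [ 0.49 -1.1  -1.91] M [-0.36  0.98 -0.1 ] w 0.112
[  27.2   10.6  -48.8   27.8  -10.5 -129.1]
total [-0.16 -1.16  0.18  0.31 -0.01 -0.1 ] rows 1
```

Call:
play_rows(
  plan=[
    [[-0.15,-0.6,0.1,0.15,0,-0.05],[-0.15,-1.2,0.2,0.3,0,-0.1],[-0.15,-1.2,0.2,0.3,0,-0.1],[-0.15,-1.2,0.2,0.3,0,-0.1]],
  ],
)

```text
time_s: 20.52
tcp_pos: [0.5202, 0.0671, 0.109]
ee_rot: [[0.366, -0.204, 0.908], [0.076, 0.979, 0.189], [-0.928, -0.0, 0.374]]
wrist_force: [-0.3, -0.6, -2.1]
gripper_width: 0.11
```

```bash
python3 - <<'E'
from h import *
s=st(); print(np.round(s['joints'],1)); go(O+E.T@[-.132,.0495,.109],Rt(11.35,22)); T=(np.array(s['tcp_pos'])-O)@E.T; print(T)
snap('scene','s18'); snap('wrist','w18'); snap('top','t18')
im=load('s18')[0]; cv2.imwrite('pics/s18c.png',cv2.resize(im[90:210,240:360],None,fx=5,fy=5,interpolation=cv2.INTER_CUBIC))
im,P=cloud('s18'); Q=(P-O)@E.T; z=Q[...,2]
m=(z>.165)&(z<.215)&(Q[...,0]>-.12)&(Q[...,0]<-.04)&(abs(Q[...,1]-.05)<.05); q=Q[m]; print(len(q)); print(np.round(q*1000).astype(int)[:60].tolist())
im,P=cloud('t18'); Q=(P-O)@E.T; z=Q[...,2]
m=(z>.175)&(z<.215)&(Q[...,0]>-.12)&(Q[...,0]<-.04)&(abs(Q[...,1]-.05)<.05); q=Q[m]; print('top',len(q)); print(np.round(q*1000).astype(int)[:60].tolist())
E
```

```text
t 20.525 tcp [0.5202 0.0671 0.109 ] F [-0.35 -0.62 -2.15] M [-0.2   1.13  0.04] w 0.11
[  25.9   10.5  -48.8   29.7  -10.7 -132.4]
total [-0.02 -0.08 -0.05  0.04 -0.01 -0.01] rows 1
[-0.13148922  0.05025711  0.10904452]
102
[[-75, 78, 195], [-73, 80, 194], [-70, 81, 195], [-67, 78, 197], [-70, 71, 197], [-68, 73, 196], [-67, 80, 193], [-70, 61, 199], [-69, 69, 195], [-70, 79, 190], [-67, 80, 190], [-72, 60, 196], [-69, 60, 197], [-67, 62, 196], [-70, 79, 187], [-66, 76, 189], [-71, 51, 198], [-69, 51, 198], [-68, 58, 195], [-71, 76, 185], [-69, 78, 185], [-66, 77, 186], [-69, 43, 199], [-67, 47, 198], [-76, 82, 178], [-71, 76, 182], [-68, 74, 184], [-66, 78, 182], [-72, 43, 196], [-70, 46, 195], [-68, 48, 194], [-74, 77, 178], [-71, 76, 179], [-69, 78, 179], [-66, 78, 179], [-73, 38, 195], [-70, 39, 196], [-68, 41, 195], [-74, 76, 176], [-72, 77, 175], [-68, 76, 177], [-66, 76, 177], [-71, 32, 196], [-68, 31, 197], [-75, 78, 171], [-71, 77, 172], [-68, 76, 174], [-66, 77, 174], [-71, 24, 197], [-70, 30, 195], [-69, 35, 192], [-75, 79, 168], [-72, 78, 169], [-68, 74, 172], [-67, 81, 1
[... 352 characters left out ...]
6, 22, 194], [-76, 20, 194], [-72, 49, 195], [-73, 47, 194], [-73, 44, 197], [-74, 42, 196], [-74, 40, 196], [-75, 38, 196], [-75, 36, 197], [-76, 33, 197], [-76, 31, 198], [-77, 29, 197], [-77, 27, 196], [-77, 25, 195], [-78, 23, 195], [-79, 20, 197], [-73, 58, 196], [-73, 56, 196], [-73, 54, 195], [-74, 51, 197], [-74, 49, 195], [-75, 47, 197], [-75, 45, 194], [-76, 43, 196], [-76, 40, 197], [-77, 39, 194], [-77, 36, 193], [-80, 21, 190], [-80, 20, 176], [-70, 79, 194], [-70, 77, 189], [-70, 76, 177], [-72, 70, 194], [-73, 67, 195], [-73, 65, 196], [-74, 63, 195], [-74, 60, 198], [-75, 59, 195], [-75, 56, 199], [-76, 54, 195], [-76, 52, 197], [-77, 50, 194], [-77, 47, 197], [-78, 46, 195]]
```

View pics/s18c.png

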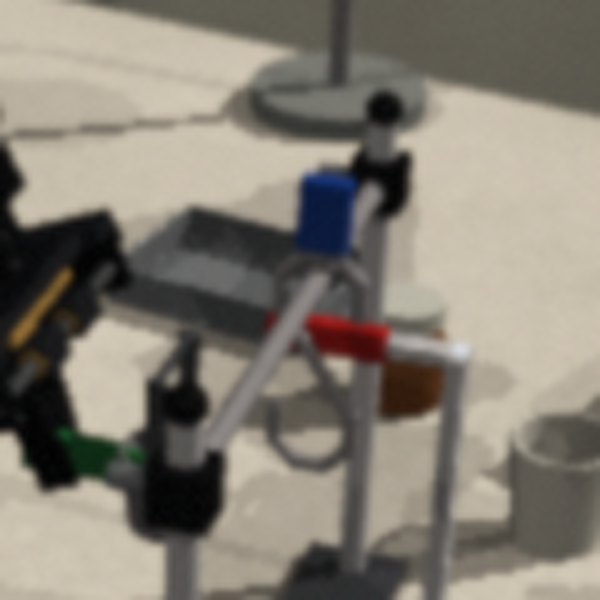

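View pics/t18.png

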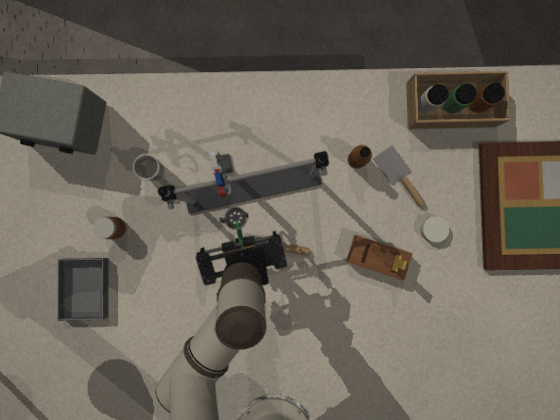

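View pics/w18.png

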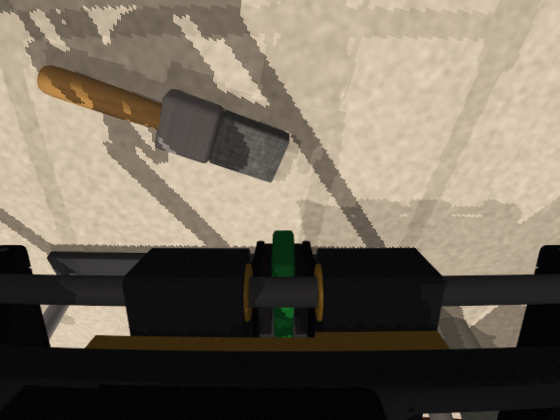

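Both cameras agree on the bail rod: x about -71 mm, z about 194 mm, 38 mm above the hook's seat, ear tops at 199 mm (below the bumper's 207), mid y about 49 mm against the hook's 46.5. The scene crop shows it clear, left of the hook. I'll advance 70 mm level.

Call:
play_rows(
  plan=[
    [[0.3,-0.05,0.7,0,0,0],[0.7,-0.1,1.7,0,0,0],[1.1,-0.2,2.7,0,0,0],[1.4,-0.2,3.5,0,0,0],[1.4,-0.2,3.5,0,0,0]],
  ],
)

```text
time_s: 21.3
tcp_pos: [0.5583, 0.0728, 0.1093]
ee_rot: [[0.366, -0.203, 0.908], [0.076, 0.979, 0.188], [-0.927, -0.0, 0.374]]
wrist_force: [-0.1, 0.2, -2.0]
gripper_width: 0.112
```

```bash
cat >> h.py <<'E'
def rod(tag,s):
    T=(np.array(s['tcp_pos'])-O)@E.T; print('tcp stand',np.round(T,4)); B=T+[.0572,0,.084]
    im,P=cloud(tag); Q=(P-O)@E.T; z=Q[...,2]; hsv=cv2.cvtColor(im,cv2.COLOR_BGR2HSV)
    m=(abs(z-B[2])<.01)&(abs(Q[...,0]-B[0]-.004)<.012)&(abs(Q[...,1]-B[1])<.04)&(hsv[...,2]<75); q=Q[m]; print('nominal rod',np.round(B,4),'seen',len(q),np.round(np.percentile(q,[5,50,95],0),4) if len(q) else '')
E
python3 - <<'E'
from h import *
s=st(); print(np.round(s['joints'],1),np.round(E@s['wrist_force'],2)); snap('scene','s19'); rod('s19',s)
im=load('s19')[0]; cv2.imwrite('pics/s19c.png',cv2.resize(im[90:210,240:360],None,fx=5,fy=5,interpolation=cv2.INTER_CUBIC))
E
```

```text
t 21.3 tcp [0.5583 0.0728 0.1093] F [-0.13  0.18 -2.05] M [-0.31  1.15  0.02] w 0.112
[  25.6   14.   -41.9   22.3  -13.7 -124.6] [-0.09  0.21 -2.05]
tcp stand [-0.093   0.0484  0.1093]
nominal rod [-0.0358  0.0484  0.1933] seen 9 [[-0.036   0.0193  0.1934]
 [-0.0338  0.067   0.1964]
 [-0.0325  0.0761  0.1978]]
```

View pics/s19c.png

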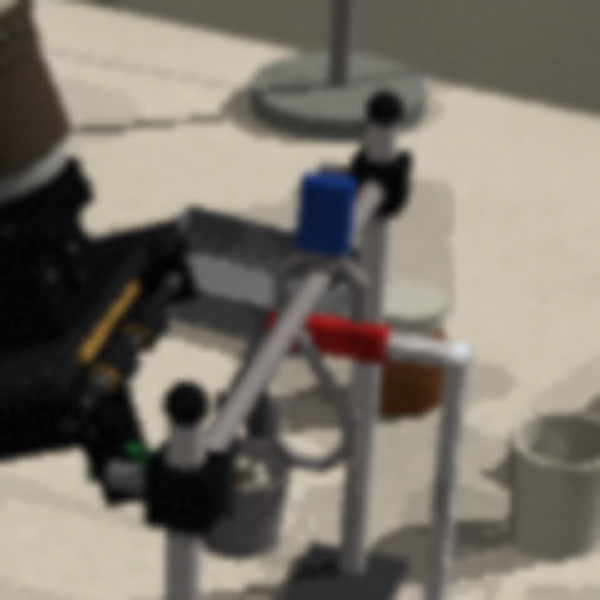

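Call:
play_rows(
  plan=[
    [[0.2,0,0.5,0,0,0],[0.5,0,1.2,0,0,0],[0.7,0,1.8,0,0,0],[0.7,0,1.8,0,0,0]],
  ],
)

```text
time_s: 21.85
tcp_pos: [0.5772, 0.0766, 0.1097]
ee_rot: [[0.367, -0.203, 0.908], [0.076, 0.979, 0.188], [-0.927, -0.0, 0.374]]
wrist_force: [-0.5, 0.1, -2.2]
gripper_width: 0.111
```

Call:
play_rows(
  plan=[
    [[0.2,0,0.5,0,0,0],[0.45,0,1.15,0,0,0],[0.45,0,1.15,0,0,0],[0.45,0,1.15,0,0,0]],
  ],
)

```text
time_s: 22.35
tcp_pos: [0.5883, 0.0787, 0.1094]
ee_rot: [[0.366, -0.203, 0.908], [0.075, 0.979, 0.188], [-0.928, -0.001, 0.373]]
wrist_force: [-0.0, 0.1, -2.2]
gripper_width: 0.115
```

```bash
python3 - <<'E'
from h import *
s=st(); print(np.round(s['joints'],1),np.round(E@s['wrist_force'],2)); snap('scene','s20'); rod('s20',s); hooksl('s20',{'tcp_pos':O+E.T@[0.003,.047,.33],'wrist_force':s['wrist_force']})
im=load('s20')[0]; cv2.imwrite('pics/s20c.png',cv2.resize(im[100:200,260:340],None,fx=6,fy=6,interpolation=cv2.INTER_CUBIC))
E
```

```text
t 22.35 tcp [0.5883 0.0787 0.1094] F [-0.    0.12 -2.24] M [-0.27  1.11  0.04] w 0.115
[  25.1   16.7  -36.5   18.3  -16.2 -120.1] [ 0.02  0.11 -2.24]
tcp stand [-0.0624  0.0482  0.1094]
nominal rod [-0.0052  0.0482  0.1934] seen 48 [[-0.0054  0.0156  0.1848]
 [ 0.0003  0.0213  0.1952]
 [ 0.0079  0.0589  0.199 ]]
tcp stand [0.003 0.047 0.33 ] F stand [ 0.02  0.11 -2.24]
0.12 [-38 -37 -36 -35 -35 -35 -32 -32 -32 -31 -30 -29 -28 -24 -24 -22 -17  -4
  -3   5   5  21  22  23  23  24  24  24] 0.1203
0.13 [-40 -38 -38 -38 -37 -37 -36 -35 -35 -34 -32 -32 -32 -31 -30 -29 -29 -27
 -26 -26 -26 -25 -25 -24 -23 -23 -22 -21 -21 -19 -19 -17 -16 -15  -4  -3
  -1   5   5   5   7   7   7  10  10  11  12  13  19  21  22  23  23  24
  24  25  25  25] 0.13
0.14 [-27 -26 -26 -24  -1   0   0   2   4   5   8   9   9  12  12  16  23  24
  25] 0.1405
0.15 [-19 -16 -15  -2   0   2   3   6   7   9  10  13  14  15  16  16  16  18
  18  20  21  23  23  24  26] 0.1503
0.16 [-18 -18 -18 -15 -15 -15  20  22  22  22  23  25  25  26  27  27  28  29] 0.1607
0.17 [-19 -19 -18 -16 -16 -15 -15  20  21  24  24  25  25  26
[... 1303 characters left out ...]
  4   4   4   5   5   6   6   6   7   8   8   9  11  11  13  13  13  16
  16  17  17  18  19  19  21  21  22  23  24] 0.2601
0.27 [-7 -7 -7 -6 -5 -4 -4 -3 -2 -1 -1  0  1  1  2  2  3  4  4  4  5  5  6  6
  7  8  9  9  9 10 10 11 11 13 13 13 14 15 16 16 17 17 18 18 18 18] 0.27
0.28 [-7 -7 -6 -5 -4 -3 -2 -2 -1  0  0  0  3  3  3  5  5  5  7  8  8  9 10 10
 10 12 13 14 14 14 15 15 15 16 17 17 17 18 18 18 18 19] 0.2806
0.29 [-6 -6 -6 -5 -5 -3 -3 -2 -2 -1 -1  0  0  2  3  3  3  4  4  5  5  7  7  8
  8  8  9 10 10 11 12 12 12 14 14 15 17 17 17 17 18 18] 0.2901
0.3 [-7 -6 -6 -5 -4 -3 -3 -2 -1 -1 -1  0  1  1  2  2  3  4  4  4  6  6  6  7
  8  8  9  9 10 10 11 11 13 14 14 14 16 16 17 17 17 18 18] 0.3004
```

View pics/s20c.png

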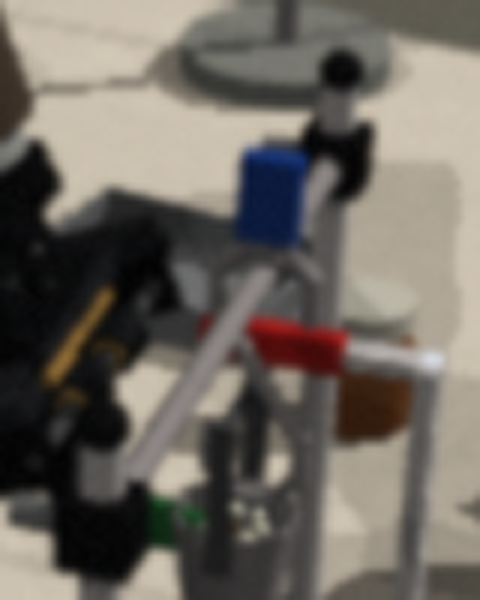

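The rod is above the curl, 5 mm behind the seat's x and inside the -13 to +4 window, and the hook has not moved. Lowering 25 mm with a slight forward shift.

Call:
play_rows(
  plan=[
    [[0.5,0,-0.15,0,0,0],[1.1,0,-0.3,0,0,0],[1.7,0,-0.45,0,0,0],[2.4,0,-0.65,0,0,0],[2.4,0,-0.65,0,0,0]],
  ],
)

```text
time_s: 23.02
tcp_pos: [0.5905, 0.0788, 0.0836]
ee_rot: [[0.364, -0.203, 0.909], [0.074, 0.979, 0.189], [-0.929, -0.001, 0.371]]
wrist_force: [-1.2, 0.1, -1.7]
gripper_width: 0.113
```

```bash
python3 - <<'E'
from h import *
s=st(); print(np.round(s['joints'],1),np.round(E@s['wrist_force'],2)); snap('scene','s21'); rod('s21',s)
im=load('s21')[0]; cv2.imwrite('pics/s21c.png',cv2.resize(im[100:200,260:340],None,fx=6,fy=6,interpolation=cv2.INTER_CUBIC))
E
```

```text
t 23.025 tcp [0.5905 0.0788 0.0836] F [-1.17  0.06 -1.66] M [-0.31  1.12  0.  ] w 0.113
[  24.    19.   -40.2   26.1  -10.5 -127.1] [-1.13  0.29 -1.66]
tcp stand [-0.0602  0.0479  0.0836]
nominal rod [-0.003   0.0479  0.1676] seen 62 [[-0.0032  0.0165  0.1595]
 [ 0.0024  0.0461  0.1698]
 [ 0.0066  0.0766  0.172 ]]
```

View pics/s21c.png

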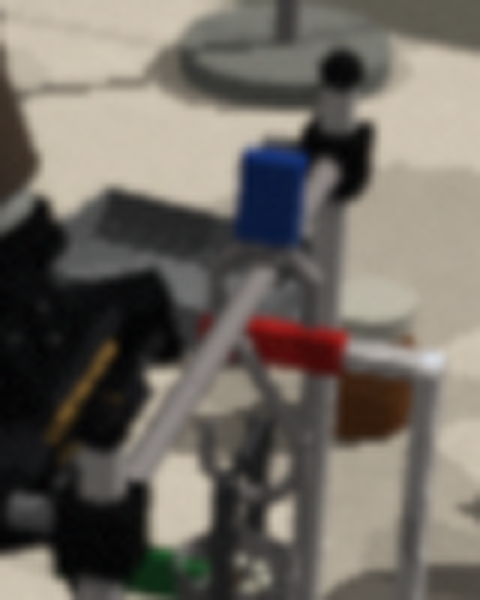

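Joint 5 is at -10.5°, near its limit again. I'll let the tool steepen by 5° (pail nose down 5°), which brings the rod down about 5 mm and opens joint 5.

Call:
play_rows(
  plan=[
    [[-0.05,0,-0.15,0,0.17,0],[-0.1,0,-0.3,0,0.34,0],[-0.2,0,-0.45,0,0.5,0],[-0.2,0,-0.45,0,0.5,0]],
  ],
)

```text
time_s: 23.58
tcp_pos: [0.5876, 0.0791, 0.0859]
ee_rot: [[0.288, -0.203, 0.936], [0.06, 0.979, 0.194], [-0.956, 0.0, 0.294]]
wrist_force: [-0.4, -0.8, -1.8]
gripper_width: 0.113
```

```bash
cat >> h.py <<'E'
def rod2(tag,s):
    T=(np.array(s['tcp_pos'])-O)@E.T; x=E@np.array(s['ee_rot'])[:,0]; t=np.arcsin(x[0]); d=np.radians(22)-t; v=np.array([.0572,.084]); B=T+[v[0]*np.cos(d)+v[1]*np.sin(d),0,v[1]*np.cos(d)-v[0]*np.sin(d)]
    print('tilt',np.degrees(t)); im,P=cloud(tag); Q=(P-O)@E.T; z=Q[...,2]; hsv=cv2.cvtColor(im,cv2.COLOR_BGR2HSV)
    m=(abs(z-B[2])<.01)&(abs(Q[...,0]-B[0]-.004)<.012)&(abs(Q[...,1]-B[1])<.04)&(hsv[...,2]<75); q=Q[m]; print('nominal rod',np.round(B,4),'seen',len(q),np.round(np.percentile(q,[5,50,95],0),4) if len(q) else '')
E
python3 - <<'E'
from h import *
s=st(); print(np.round(s['joints'],1),np.round(E@s['wrist_force'],2)); snap('scene','s22'); rod2('s22',s);st()
im=load('s22')[0]; cv2.imwrite('pics/s22c.png',cv2.resize(im[100:200,260:340],None,fx=6,fy=6,interpolation=cv2.INTER_CUBIC))
E
```

```text
t 23.575 tcp [0.5876 0.0791 0.0859] F [-0.44 -0.82 -1.77] M [-0.21  0.92 -0.04] w 0.113
[  25.1   20.   -31.6   10.4  -22.1 -112.5] [-0.59 -0.71 -1.77]
tilt 17.078062016184877
nominal rod [0.0012 0.0487 0.1647] seen 55 [[0.0004 0.0174 0.1554]
 [0.0062 0.0355 0.1657]
 [0.0101 0.0764 0.1695]]
t 23.625 tcp [0.587  0.0787 0.0855] F [-0.7  -0.62 -2.04] M [-0.25  0.92 -0.02] w 0.115
```

View pics/s22c.png

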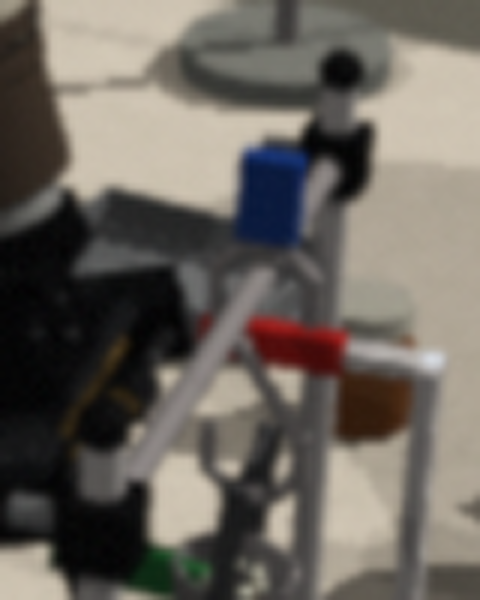

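Joint 5 is now at -22° and the rod is centred over the seat, about 8 mm up. Down 5 mm, then I creep.

Call:
play_rows(
  plan=[
    [[0.2,0,-0.06,0,0,0],[0.4,0,-0.12,0,0,0],[0.5,0,-0.15,0,0,0],[0.5,0,-0.15,0,0,0]],
  ],
)

```text
time_s: 24.12
tcp_pos: [0.5864, 0.0783, 0.0797]
ee_rot: [[0.285, -0.203, 0.937], [0.058, 0.979, 0.194], [-0.957, -0.001, 0.291]]
wrist_force: [0.1, -0.2, -2.0]
gripper_width: 0.109
```

Call:
play_rows(
  plan=[
    [[0.1,0,-0.03,0,0,0],[0.15,0,-0.05,0,0,0],[0.15,0,-0.05,0,0,0]],
  ],
)

```text
time_s: 24.5
tcp_pos: [0.5865, 0.0784, 0.0783]
ee_rot: [[0.285, -0.203, 0.937], [0.058, 0.979, 0.194], [-0.957, -0.001, 0.291]]
wrist_force: [0.1, 0.2, -1.6]
gripper_width: 0.118
```

Call:
play_rows(
  plan=[
    [[0.1,0,-0.03,0,0,0],[0.1,0,-0.03,0,0,0]],
  ],
)

```text
time_s: 24.75
tcp_pos: [0.5865, 0.0784, 0.0772]
ee_rot: [[0.285, -0.203, 0.937], [0.058, 0.979, 0.194], [-0.957, -0.001, 0.291]]
wrist_force: [0.4, -0.9, -1.9]
gripper_width: 0.111
```

Call:
play_rows(
  plan=[
    [[0.1,0,-0.03,0,0,0],[0.1,0,-0.03,0,0,0]],
  ],
)

```text
time_s: 25.0
tcp_pos: [0.5865, 0.0784, 0.0761]
ee_rot: [[0.285, -0.203, 0.937], [0.058, 0.979, 0.194], [-0.957, -0.001, 0.291]]
wrist_force: [0.4, 0.0, -2.4]
gripper_width: 0.113
```

Call:
play_rows(
  plan=[
    [[0.1,0,-0.03,0,0,0],[0.1,0,-0.03,0,0,0]],
  ],
)

```text
time_s: 25.25
tcp_pos: [0.5867, 0.0785, 0.0753]
ee_rot: [[0.286, -0.203, 0.937], [0.059, 0.979, 0.194], [-0.956, -0.001, 0.292]]
wrist_force: [-0.7, -0.4, -1.3]
gripper_width: 0.111
```

```bash
python3 - <<'E'
from h import *
s=st(); print(np.round(s['joints'],1),np.round(E@s['wrist_force'],2)); snap('scene','s23'); rod2('s23',s);st()
im=load('s23')[0]; cv2.imwrite('pics/s23c.png',cv2.resize(im[100:200,260:340],None,fx=6,fy=6,interpolation=cv2.INTER_CUBIC))
hooksl('s23',{'tcp_pos':O+E.T@[0.003,.047,.26],'wrist_force':s['wrist_force']})
E
```

```text
t 25.25 tcp [0.5867 0.0785 0.0753] F [-0.69 -0.37 -1.32] M [-0.2   0.79 -0.03] w 0.111
[  25.1   20.9  -32.5   11.2  -20.4 -113.3] [-0.75 -0.23 -1.32]
tilt 16.965055970632708
nominal rod [0.0003 0.0483 0.1539] seen 56 [[0.0014 0.016  0.1462]
 [0.0059 0.0398 0.1561]
 [0.011  0.0738 0.1594]]
t 25.3 tcp [0.5867 0.0785 0.0753] F [ 0.41 -0.19 -0.72] M [-0.17  0.85  0.07] w 0.111
tcp stand [0.003 0.047 0.26 ] F stand [-0.75 -0.23 -1.32]
0.14 [-6 -4  5  7  7 10 12 15 16 17] 0.1454
0.15 [-15 -15 -13 -12 -12 -10 -10  -9  -9  -9  -7  -6  -6  -5  -4  -4  -3  -1
   2   2   3   4   4   4   6   6   6   7   7  10  10  12  13  14  15  16
  17  17  19  19  20  23  23  25] 0.1502
0.16 [-19 -18 -17 -16 -15 -15 -14 -14 -12 -12 -12  -9   7  21  21  22  22  23
  25  25  25  25  27  27  28  28  28] 0.16
0.17 [-20 -18 -18 -17 -17 -16 -16 -15 -13 -13 -12 -12 -11  24  24  24  26  27
  27  28  29  29] 0.1715
0.18 [-14  16  18  19  20  20  20  22  22  23  24  24  25  25  27  29] 0.181
0.19 [10 10 12 13 13 14 15 15 16 16 17 17 18 19 20] 0.1903
0.2 [-9  2  4  4  6  6  7  7  9  9  9 10 11 11 12 12 15 22 28 30 37] 0.2007
0.21 [-23 -22  -5  -4  -2  -2  -2  -2   0   0   1   1   2   2   2   3   3   3
   4   4   5   6   6   7   7   7   8  10  10  10  11  12  13  14  15  15
  15  16  17  17  18  19  20  20  22  22  22  24  24  25  27  27  27  27
  29  30  30  31  32  33  33  33  35  35  36  36  37  37  38  39  40  42
  42  42  45  45  47  48] 0.2101
0.22 [-23 -20 -20 -20 -19  -4  -3  -2  -2  -2   1   1   1   2   3   3   4   5
   5   7   8   9  11  11  12  13  14  14  14  17  17  17  18  18  18  21
  21  22  23  24  25  27  27  28  29  31  32  32  34  34  35  36  37  37
  39  39  39  47] 0.2201
0.23 [-17 -16 -16 -14 -14 -14 -13 -11  23  23  25  25  25  28  28] 0.2316
0.24 [-16 -16 -12 -11  23  23  25  28  28  29] 0.2404
```

View pics/s23c.png

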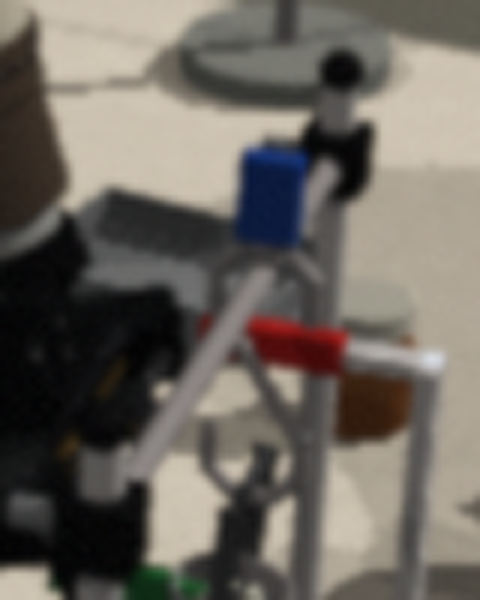

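The rod sits in the curl's bottom (crop, 255,480), and the wrist force is easing from -2.0 to about -1.0 N, so contact has begun. A little further.

Call:
play_rows(
  plan=[
    [[0.08,0,-0.02,0,0,0],[0.08,0,-0.02,0,0,0],[0.08,0,-0.02,0,0,0]],
  ],
)

```text
time_s: 25.68
tcp_pos: [0.5869, 0.0786, 0.0747]
ee_rot: [[0.286, -0.203, 0.936], [0.059, 0.979, 0.194], [-0.956, -0.001, 0.292]]
wrist_force: [-0.2, 0.4, -0.7]
gripper_width: 0.111
```

```bash
python3 - <<'E'
from h import *
st()
E
```

```text
t 25.675 tcp [0.5869 0.0786 0.0747] F [-0.17  0.44 -0.73] M [-0.16  0.68  0.  ] w 0.111
```

Call:
play_rows(
  plan=[
    [[0.05,0,-0.02,0,0,0],[0.05,0,-0.02,0,0,0],[0.05,0,-0.02,0,0,0]],
  ],
)

```text
time_s: 26.05
tcp_pos: [0.5869, 0.0786, 0.0741]
ee_rot: [[0.286, -0.203, 0.936], [0.059, 0.979, 0.194], [-0.956, -0.0, 0.292]]
wrist_force: [-0.1, -0.2, 1.7]
gripper_width: 0.109
```

Fz is now +1.7 N, so the hook bears about 3.7 N with the pail still held. I hold, then open.

Call:
play_rows(
  plan=[
    [[0,0,0,0,0,0],[0,0,0,0,0,0],[0,0,0,0,0,0]],
  ],
)

```text
time_s: 26.42
tcp_pos: [0.5867, 0.0785, 0.074]
ee_rot: [[0.286, -0.203, 0.936], [0.059, 0.979, 0.194], [-0.956, -0.001, 0.292]]
wrist_force: [0.9, 0.8, 1.2]
gripper_width: 0.114
```

```bash
python3 - <<'E'
from h import *
s=st(); snap('wrist','w24');st(); print(np.round(E@np.array(s['wrist_force']),2))
E
```

```text
t 26.425 tcp [0.5867 0.0785 0.074 ] F [0.88 0.83 1.21] M [-0.02  0.37  0.03] w 0.114
t 26.475 tcp [0.5867 0.0785 0.074 ] F [-0.51  0.47  2.  ] M [-0.    0.28  0.1 ] w 0.11
[1.03 0.64 1.21]
```

Call:
play_rows(
  plan=[
    [[0,0,0,0,0,0],[0,0,0,0,0,0],[0,0,0,0,0,0],[0,0,0,0,0,0]],
  ],
  hand=0.6,
)

```text
time_s: 26.98
tcp_pos: [0.5864, 0.0783, 0.0737]
ee_rot: [[0.285, -0.203, 0.937], [0.058, 0.979, 0.194], [-0.957, -0.001, 0.291]]
wrist_force: [-0.1, 0.8, 0.5]
gripper_width: 0.482
```

```bash
python3 - <<'E'
from h import *
s=st(); snap('wrist','w25'); snap('scene','s25'); st()
im=load('s25')[0]; cv2.imwrite('pics/s25c.png',cv2.resize(im[100:200,260:340],None,fx=6,fy=6,interpolation=cv2.INTER_CUBIC))
E
```

```text
t 26.975 tcp [0.5864 0.0783 0.0737] F [-0.08  0.83  0.46] M [-0.12  0.6   0.01] w 0.482
t 27.075 tcp [0.5865 0.0784 0.0738] F [ 0.17  0.25 -0.16] M [-0.2   0.6  -0.01] w 0.555
```

View pics/w25.png

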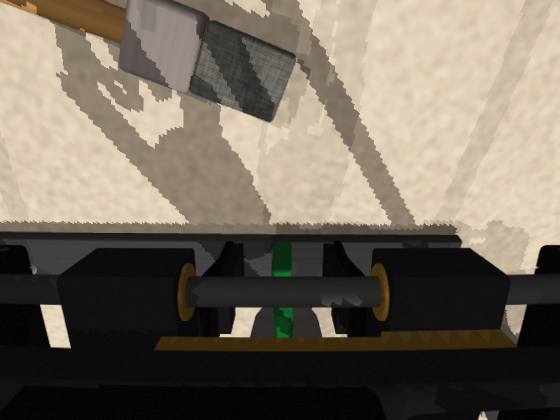

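View pics/s25c.png

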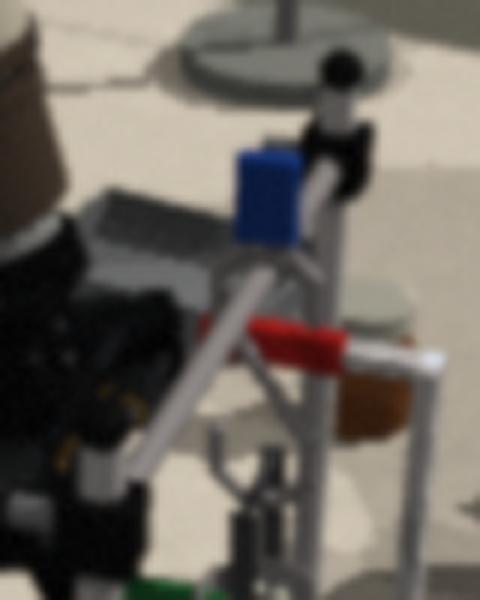

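The plate (283,280) hangs free between the open fingers, and the hook and pail have settled together. I retreat along the tool axis, then back.

Call:
play_rows(
  plan=[
    [[-1,0,-0.3,0,0,0],[-2.5,0,-0.8,0,0,0],[-5,0,-1.5,0,0,0],[-8,0,-3,0,0,0],[-11,0,-5,0,0,0]],
  ],
)

```text
time_s: 27.7
tcp_pos: [0.5075, 0.0621, 0.1663]
ee_rot: [[0.287, -0.203, 0.936], [0.059, 0.979, 0.194], [-0.956, -0.0, 0.293]]
wrist_force: [-0.2, 0.2, 0.4]
gripper_width: 0.605
```

Call:
play_rows(
  plan=[
    [[-2,0,-2,0,0,0],[-4,0,-4,0,0,0],[-4,0,-4,0,0,0],[-4,0,-4,0,0,0],[-4,0,-4,0,0,0]],
  ],
)

```text
time_s: 28.32
tcp_pos: [0.4598, 0.0522, 0.1908]
ee_rot: [[0.285, -0.203, 0.937], [0.058, 0.979, 0.194], [-0.957, -0.001, 0.291]]
wrist_force: [0.0, -0.3, -0.2]
gripper_width: 0.602
```

Call:
play_rows(
  plan=[
    [[0,0,0,0,0,0],[0,0,0,0,0,0],[0,0,0,0,0,0],[0,0,0,0,0,0],[0,0,0,0,0,0]],
  ],
)

```text
time_s: 28.95
tcp_pos: [0.4594, 0.0521, 0.191]
ee_rot: [[0.285, -0.203, 0.937], [0.058, 0.979, 0.194], [-0.957, -0.001, 0.291]]
wrist_force: [0.3, -0.9, -0.4]
gripper_width: 0.601
```

```bash
python3 - <<'E'
from h import *
s=st(); snap('scene','s26'); snap('scene','s27'); snap('top','t27'); st()
im=load('s26')[0]; cv2.imwrite('pics/s26c.png',cv2.resize(im[90:220,240:360],None,fx=5,fy=5,interpolation=cv2.INTER_CUBIC))
hooksl('s26',{'tcp_pos':O+E.T@[0.003,.047,.30],'wrist_force':s['wrist_force']})
for t in('s26','s27'):
    im,P=cloud(t); hsv=cv2.cvtColor(im,cv2.COLOR_BGR2HSV)
    m=(cv2.inRange(hsv,(100,120,40),(130,255,255))>0)&(P[...,2]>.2)&(P[...,0]>.5)&(P[...,0]<.75); g=(cv2.inRange(hsv,(50,80,30),(90,255,255))>0)&(P[...,0]>.5)&(P[...,0]<.75)&(P[...,1]>0)&(P[...,1]<.2)
    print((np.nanmean(P[m],0)-O)@E.T,(np.nanmean(P[g],0)-O)@E.T)
E
```

```text
t 28.95 tcp [0.4594 0.0521 0.191 ] F [ 0.3  -0.85 -0.44] M [-0.11  0.59  0.01] w 0.601
t 29.1 tcp [0.4594 0.0521 0.1911] F [-0.16 -0.37  0.79] M [-0.16  0.56 -0.01] w 0.601
tcp stand [0.003 0.047 0.3  ] F stand [ 0.13 -0.89 -0.44]
0.14 [-6 -3 -3 -3  7 10 11 12 13 14 15 20] 0.1452
0.15 [-15 -12 -12 -12  -9  -9  -9  -9  -8  -7  -7  -6  -5  -4  -4  -3   3   3
   4   4   4   5   5   6   6   7   7   7   7   8  10  12  14  15  17  17
  18  20  20  20  22  22  22  25  27  28  29] 0.1502
0.16 [-18 -18 -15 -15 -15 -13 -12 -11 -11 -11 -10 -10  22  24  24  25  25  27
  27  27  29  29  30] 0.1601
0.17 [-16 -15 -15 -15 -14 -13 -13 -12 -11 -11 -11  23  24  24  26  26  26  27
  28  28  29  29] 0.1713
0.18 [-16 -14  16  18  18  20  21  21  21  22  22  22  22  23  24  26  26] 0.1803
0.19 [10 12 13 13 13 14 14 15 16 16 17 17 18 20] 0.1908
0.2 [ 1  3  4  6  7  7  7  9  9 10 11 11 11 12 14 17 28 30 32 35] 0.2006
0.21 [-23 -23 -20  -8  -4  -4  -2  -2  -1   0   1   1   2   2   2   3   3   4
   4   4   4   4   6   6   6   6   7   8   9   9  10  10  11  12  12  14
  14  15  16  17  17  19  19  20  20  21  2
[... 648 characters left out ...]
9  -7  -7  -5  -1   0   1   3
   4   7   8   9   9  10  10  11  11  19  21  21  22  24  24  24  25  26
  26  27  27  28  29] 0.2502
0.26 [-12 -10 -10  -9  -7  -6  -6  -4  -4  -3  -2  -2  -1   0   1   1   2   3
   3   3   4   5   5   6   6   7   8   8   9   9  10  10  11  13  13  13
  13  15  16  16  16  17  18  18  18  20  21  24] 0.2601
0.27 [-8 -7 -6 -5 -5 -4 -4 -3 -2 -2 -1  0  0  1  1  2  3  4  5  6  6  8  8  8
  8 11 11 11 11 13 13 13 15 16 16 17 18 18 18] 0.2704
0.28 [-7 -7 -4 -2 -2  0  2  3  3  5  6  8  9 10 10 12 13 15 15 16 17 18 18] 0.2801
[0.00607753 0.04969281 0.28854386] [-0.03335765  0.04499483  0.08911162]
[0.00592401 0.04951732 0.28833355] [-0.032808    0.04421856  0.08972604]
```

View pics/s26c.png

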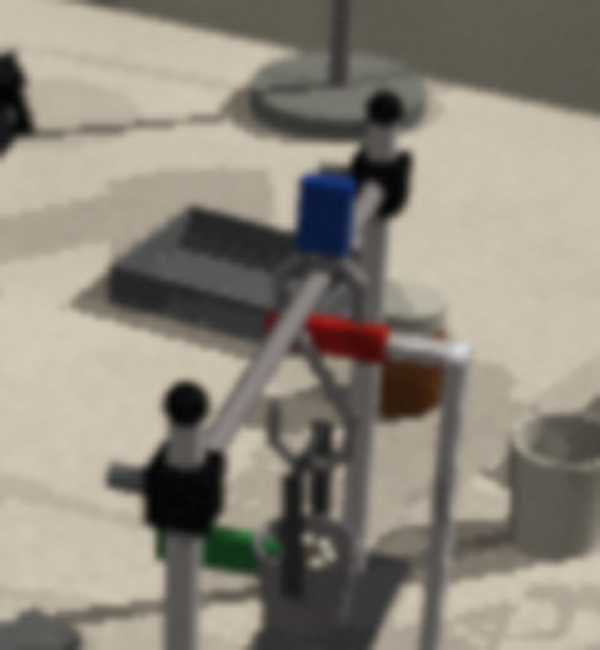

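View pics/t27.png

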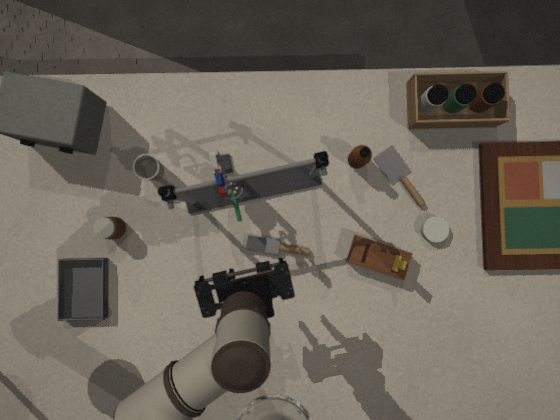

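The pail hangs by its bail in the lower curl (crop, 305,500), the hook is by the bumper, and all bystanders are in place. I give it a moment to settle and check for motion.

Call:
play_rows(
  plan=[
    [[0,0,0,0,0,0],[0,0,0,0,0,0],[0,0,0,0,0,0],[0,0,0,0,0,0],[0,0,0,0,0,0]],
  ],
)

```text
time_s: 29.72
tcp_pos: [0.4594, 0.0521, 0.1911]
ee_rot: [[0.285, -0.203, 0.937], [0.058, 0.979, 0.194], [-0.957, -0.001, 0.291]]
wrist_force: [-0.0, -0.2, -0.5]
gripper_width: 0.604
```

Call:
play_rows(
  plan=[
    [[0,0,0,0,0,0],[0,0,0,0,0,0],[0,0,0,0,0,0],[0,0,0,0,0,0],[0,0,0,0,0,0]],
  ],
)

```text
time_s: 30.35
tcp_pos: [0.4594, 0.0521, 0.1911]
ee_rot: [[0.285, -0.203, 0.937], [0.058, 0.979, 0.194], [-0.957, -0.001, 0.291]]
wrist_force: [-0.4, -0.1, -0.5]
gripper_width: 0.597
```

Call:
play_rows(
  plan=[
    [[0,0,0,0,0,0],[0,0,0,0,0,0],[0,0,0,0,0,0],[0,0,0,0,0,0],[0,0,0,0,0,0]],
  ],
)

```text
time_s: 30.98
tcp_pos: [0.4594, 0.0521, 0.1911]
ee_rot: [[0.285, -0.203, 0.937], [0.058, 0.979, 0.194], [-0.957, -0.001, 0.291]]
wrist_force: [-0.8, -0.2, 0.5]
gripper_width: 0.599
```

```bash
python3 - <<'E'
from h import *
for i in range(8):
    snap('scene',f'f{i}')
    im,P=cloud(f'f{i}'); hsv=cv2.cvtColor(im,cv2.COLOR_BGR2HSV)
    g=(cv2.inRange(hsv,(50,80,30),(90,255,255))>0)&(P[...,0]>.5)&(P[...,0]<.75)&(P[...,1]>0)&(P[...,1]<.2)
    m=(cv2.inRange(hsv,(100,120,40),(130,255,255))>0)&(P[...,2]>.2)&(P[...,0]>.5)
    v,u=np.nonzero(g); v2,u2=np.nonzero(m); print(round(u.mean(),2),round(v.mean(),2),len(u),round(u2.mean(),2),round(v2.mean(),2))
im0=load('s26')[0]
E
```

```text
286.3 199.36 81 304.94 132.37
286.3 199.36 81 304.87 132.29
286.12 199.33 82 304.9 132.29
286.26 199.4 80 304.91 132.27
286.3 199.36 81 304.96 132.32
286.26 199.4 80 304.96 132.29
286.3 199.36 81 304.95 132.37
286.3 199.36 81 304.95 132.31
```

Both are still over eight frames, so I hand the job in.

```bash
python3 -c "
from station import r
print(r.finish_job())"
```

```text
the job is handed in; nothing more can be done
None
```

The S-hook hangs on the rail against the right side of the red bumper, and the pail hangs by its bail in the hook's lower curl. Both are let go and the arm is clear. I handed the job in at about 31 s; it gave no verdict.

**Hook:** I lowered it until the rail carried it, with about 5 N on the rail. I then slid it to the bumper, with about 5 N total sideways force, and released it. On the way in, the shank leaned on the rail once (about 5 N back and 5 N down at the wrist). That tipped the hook about 3° in the grip; I backed off and corrected the tilt before lowering.

**Pail:** I took it by the green plate and lowered it until the wrist force rose from -2.0 to about +1.7 N, roughly 3.7 N on the hook, before opening. Joint 5 came near its limit, so I finished the lowering with the pail tipped 5° nose down. It swung upright once released.

**Last checks:**
- **Hook position:** it is upright, with its mid plane about 10 mm to the -y side of the bumper's middle.
- **Pail position:** the bail rod is in the bottom of the curl, and the pail is clear of the stand in the pictures.
- **Stillness:** hook and pail showed no visible motion over eight frames.
- **Bystanders:** they look unmoved in the top view, checked by eye.
- **Disagreement:** the scene camera read about 3–5 mm farther along x than the wrist and top cameras. I allowed for this throughout.

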